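Make up a urine test set and a blood-smear staining set

TASK

Make up two sets from the row of stock at the back. In the white tray with two wells goes the urine test set: the specimen cup in the large round well and the test-strip tub in the small one; in the white tray with three wells goes the blood-smear staining set: the glass staining jar in the rectangular well, the small brown fixative bottle with the white cap in the middle well and the little oil bottle in the smallest. Seat each one upright on the floor of its well, never tip them over, and leave the objective case where it stands.

Things in the scene. Friction and masses are not known exactly. Their poses are not given: they have to be found in the camera images.
- urine_tray: White moulded tray with two round wells, a lip on each short end, a blank card on one long side; 154 mm long. Loose, 86 mm wide (x), 28 high; wells 20 deep with floors 8 above the bench, mouths bevelled 3. Origin: centre of underside, y along the tray, z up, card on the -x side. Wells at x = 0: 64 mm diameter at y = +29 (specimen cup), 50 mm diameter at y = -36 (strip tub).
- smear_tray: White tray with three wells, end lips, a blank card on one long side; 212 mm long. Loose, 86 mm wide (x), 28 high; wells 20 deep with floors 8 above the bench, mouths bevelled 3. Origin: centre of underside, y along the tray, z up, card on the -x side. Wells at x = 0: rectangular 58 (x) by 66 (y) mm at y = +57 (staining jar), 60 diameter at y = -14 (fixative bottle), 38 diameter at y = -71 (oil bottle).
- specimen_cup: Clear specimen cup with a fixed wide orange lid, 72 mm tall; foot 52 mm diameter, wall widening to 60 mm, lid 64 mm diameter from 60 to 72 mm up, firm to grip. Origin: centre of its underside, z up. Stands upright.
- strip_tub: White test-strip tub, slim, with a fixed orange cap; body 38 mm diameter, cap 40 mm diameter from 92 to 108 mm up (its top). Origin: centre of its underside, z up. Stands upright.
- staining_jar: Glass staining jar with a purple block of stain inside, rectangular: 46 mm in x by 56 mm in y up to 83 mm, then a fixed lid 48 by 56 mm to 98 mm with a knob to 106 mm. Origin: centre of its underside, z up. Stands upright; it fits its well when its x lies along the tray's x (either way round).
- fixative_bottle: Small brown bottle with a white cap, 50 mm diameter up to about 80 mm, cap 24 mm diameter from 87 to 105 mm (its top). Origin: centre of its underside, z up. Stands upright.
- oil_bottle: Little brown bottle with a black cap, the smallest of the stock: body 26 mm diameter up to about 49 mm, cap 18 mm diameter, 62 mm tall. Origin: centre of its underside, z up. Stands upright.
- objective_case: Screw case of a spare microscope objective: squat cylinder, black screw top over a pale lower half, 39 mm diameter, 56 mm tall, at the right end of the row. Not wanted: leave it. Origin: centre of its underside.
Not all that is in view belongs to the job. What is shaped like the specimen_cup but yellow is not meant.

How it is judged:
By the outcome, as a careful person would: the job done as asked, in the order asked, and still so for the second after the job is handed in, with the robot touching nothing.
It also fails if it takes over 112 s, if anything falls off the work surface, if the arm or the gripper's body presses on something with over 40 N, if the wrist force passes 120 N, or if a joint passes its speed limit or range.

ROBOT

A 6-joint arm with a two-finger parallel gripper is mounted at the origin on a cart in front of the work surface, level with it; the furniture and walls round the work are solid. World frame = base frame: x ahead of the robot, y to its left, z up, the work surface at z = 0. Lengths are in m, angles in degrees, forces in N, time in s.
With the tool pointing down it reaches from about 0.275 to 0.85 m from the base axis. Payload 19 kg.
Tool frame: the origin (TCP) lies midway between the tips of the shut fingers; the grasp point (between the pads) lies 19 mm behind it; z points along the fingers, x is the direction in which the jaws open and shut, and the axes are right-handed (so a half turn about z gives the same grasp; the last joint's range is limited). The gripper opens to 85 mm and grips with 20 to 120 N. Pads are 22 mm wide; open, the fingers measure 114 mm over their backs; the gripper's body (76 mm by 85 mm) begins 54 mm behind the grasp point. The pads swing forward as they close: fully open they stand 13 mm farther back than shut.
Start: joints at [-76.891, 8.623, 82.357, -0, 89.026, -7.678], TCP at [0.204, -0.538, 0.231] pointing down, gripper open.
Joint ranges: [-160.23, 160.23], [-39.13, 120.54], [6.94, 153.29], [-79.49, 259.48], [9.18, 160.14], [-161.06, 161.06]. Speed limits (degrees/s): [108.29, 108.29, 127.2, 172.46, 172.46, 172.46].

INTERFACE

Orientations are given as [roll, pitch, yaw] about the fixed x, y, z axes, in that order (R = Rz(yaw) Ry(pitch) Rx(roll)).
In Python, from bench import * gives the robot as it stands.
- The arm moves only by the shell command python3 -m creep 'ROWS'. ROWS is JSON, one flat list of numbers, 7 for each row, row after row: the turn, a rotation vector about the tool's x, y, z in degrees, then the shift along the tool's x, y, z in cm, then the finger opening in cm, from 0 to 8.54. In form: [wx, wy, wz, x, y, z, grip, wx, wy, wz, x, y, z, grip, ...]. A call has 1 to 5 rows; each row is the pose to reach, as a shift and turn from the pose measured when the call began, along the tool's axes at that moment; what a row does not reach only later rows make up. A row lasts 1/12 s, in which the tool goes at most 41.7 mm and 7.16 degrees, less where a joint would pass 70% of its speed; a pose out of reach is approached as far as the arm can. A call with a gripper value outside its range is refused whole. The fingers move at their own pace and stop on an object; the grip force is fixed at half the most. Time passes only in rows, so rows that repeat a pose let the fingers close. It gives the time, the measured TCP pose, the force and the opening at its end, in the units of the state.
- read_state(): the state, without advancing time (a new reading comes with each control period).
- read_camera(name): name is "scene" or "top" or "wrist"; returns the picture (420x560x3 uint8, red, green, blue); there is no depth.
- camera_model(name): a dict with "intrinsics" (3x3 intrinsics, pixels), "R" (3x3) and "t" (3): a world point X has camera coordinates R X + t. Camera axes: x right, y down, z forward; pixel columns grow to the right and rows downward; lengths in m; the calibration is good to about 2 mm. The wrist camera is an equidistant fisheye: a pixel r from the principal point sees the ray r / f radians off the axis. A picture is of the moment at which its call begins: read the wrist's pose just before it. camera_model takes no time and is no camera call; for the wrist camera it gives the pose at the moment of the call.
- close_job(): hands the job in, once; it reports no verdict.
The state is a dict: "clock": time; "joints": joint angles; "joint_vel": joint speeds; "tau": joint torques, N m; "eef_pos": TCP position; "tcp_rot": TCP orientation; "ft_force": force on the tool from outside, world axes, zero at the start; "torque": the same for the moment, N m; "opening": finger opening in m.
Only numpy, scipy, OpenCV 4.12 (cv2) and the standard library are available. Lean on these libraries where they do the work, as an engineer would, in place of code of your own. Each camera call takes 0.05 s, during which the arm holds its last target.

## Working session

There is one attempt and no reset: what is moved stays moved. The work goes in short steps, Python scripts to look and compute and a shell command to move; the robot and the scene stay as the last step left them, time stands still between calls to the robot, and variables do not carry over. Pictures are saved under pics/ and viewed, and the job is handed in when it is done.

```bash
ls; mkdir -p pics; python3 - <<'E'
from bench import *
import cv2
s=read_state(); print(s)
for n in ["scene","top","wrist"]:
    m=camera_model(n); print(n,m)
    cv2.imwrite(f"pics/{n}0.png",read_camera(n)[:,:,::-1])
E
```

```text
pics
{'clock': 0.0, 'joints': array([-7.68903355e+01,  8.64853447e+00,  8.23912786e+01, -7.72069395e-04,
        8.90275511e+01, -7.67818587e+00]), 'joint_vel': array([-0.03554961, -0.04351016,  0.02980368,  0.05091785,  0.1222247 ,
        0.10634872]), 'tau': array([-6.64025240e-03, -7.13085508e+01, -5.70864773e+01, -7.30884058e-04,
        9.19327053e-03, -1.30170533e-04]), 'eef_pos': array([ 0.20398837, -0.53733656,  0.2307145 ]), 'tcp_rot': array([-1.79991765e+02,  6.68633069e-02, -6.92121313e+01]), 'ft_force': array([-1.12793576, -0.79718843,  0.93131209]), 'torque': array([0.03246463, 0.01194522, 0.0005398 ]), 'opening': 0.08541547410411116}
scene {'intrinsics': array([[458.93686115,   0.        , 285.31382354],
       [  0.        , 458.93686115, 208.2738118 ],
       [  0.        ,   0.        ,   1.        ]]), 'R': array([[-0.52102453, -0.85340569,  0.01523715],
       [-0.61475635,  0.36281969, -0.70031172],
       [ 0.59212167, -0.37424672, -0.71367452]]), 't': array([0.46949413, 0.3399441 , 0.59023343])}
top {'intrinsics': array([[525.53624415,   0.        , 279.08585244],
       [  0.        , 525.53624415, 206.5589126 ],
       [  0.        ,   0.        ,   1.        ]]), 'R': array([[-0.07000063, -0.99754477, -0.00208213],
       [-0.9715991 ,  0.06865261, -0.22645532],
       [ 0.22604227, -0.01382902, -0.97401933]]), 't': array([0.241503  , 0.59479801, 0.9996473 ])}
wrist {'intrinsics': array([[325.1922621 ,   0.        , 287.08754919],
       [  0.        , 325.1922621 , 206.18306539],
       [  0.        ,   0.        ,   1.        ]]), 'R': array([[ 3.54608921e-01, -9.35014711e-01,  5.98005941e-05],
       [-8.85229173e-01, -3.35706919e-01,  3.21978533e-01],
       [-3.01034590e-01, -1.14229397e-01, -9.46746968e-01]]), 't': array([-0.5753085 , -0.04070173,  0.37983423])}
```

View pics/scene0.png

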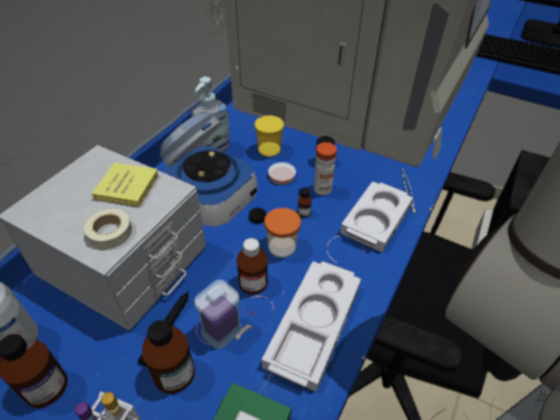

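View pics/top0.png

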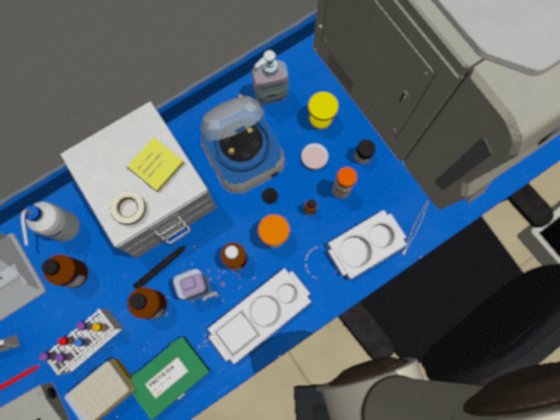

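View pics/wrist0.png

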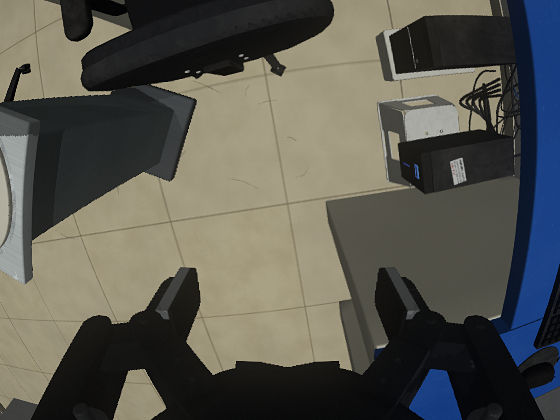

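```bash
python3 - <<'E'
import cv2
t=cv2.imread("pics/top0.png"); s=cv2.imread("pics/scene0.png")
cv2.imwrite("pics/tz.png",cv2.resize(t[130:370,160:430],None,fx=2.9,fy=2.5*1,interpolation=cv2.INTER_CUBIC))
cv2.imwrite("pics/sz.png",cv2.resize(s[130:390,180:430],None,fx=2.3,fy=2.3,interpolation=cv2.INTER_CUBIC))
E
```

```text
(no output)
```

View pics/tz.png

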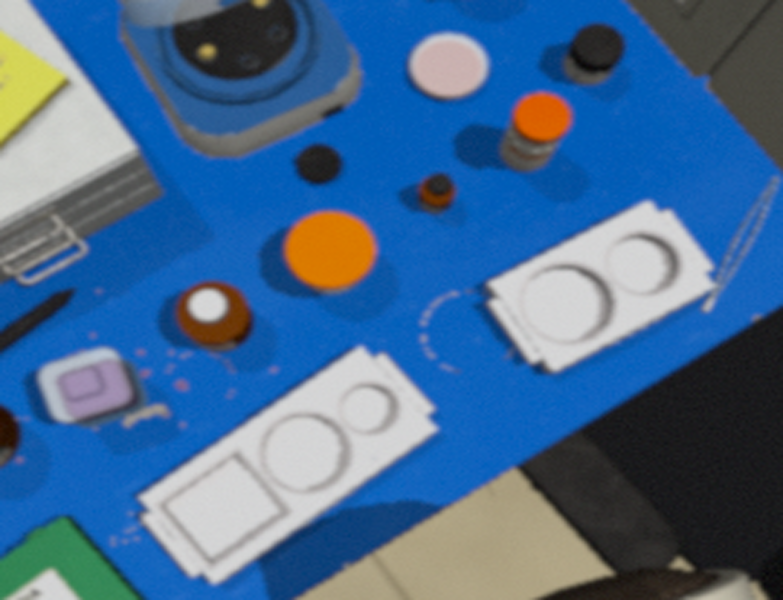

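View pics/sz.png

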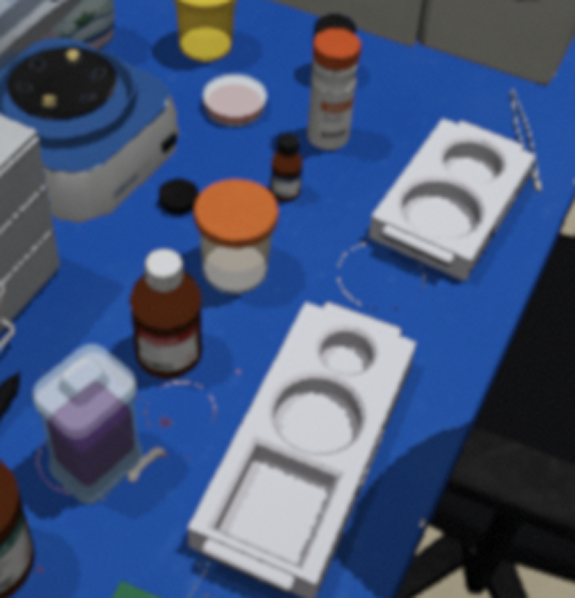

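```bash
cat > h.py <<'E'
from bench import *
import numpy as np, cv2
def cam(n): 
    m=camera_model(n); return m['intrinsics'],m['R'],m['t']
def ray(n,u,v,M=None):
    K,R,t=M or cam(n)
    C=-R.T@t
    x=(u-K[0,2])/K[0,0]; y=(v-K[1,2])/K[1,1]
    if n=='wrist':
        r=np.hypot(x,y); d=np.array([x/r*np.sin(r),y/r*np.sin(r),np.cos(r)]) if r>1e-9 else np.array([0,0,1.])
    else: d=np.array([x,y,1.])
    return C,R.T@d
def onz(n,u,v,z,M=None):
    C,d=ray(n,u,v,M); return C+d*(z-C[2])/d[2]
def proj(n,X,M=None):
    K,R,t=M or cam(n); c=R@np.asarray(X)+t
    if n=='wrist':
        th=np.arctan2(np.hypot(c[0],c[1]),c[2]); q=np.hypot(c[0],c[1]); c=np.array([c[0]/q*th,c[1]/q*th,1])
    else: c=c/c[2]
    return K[0,0]*c[0]+K[0,2],K[1,1]*c[1]+K[1,2]
E
python3 - <<'E'
from h import *
for n in ['top','scene']:
    K,R,t=cam(n); print(n,'C',(-R.T@t).round(3))
    im=cv2.imread(f'pics/{n}0.png'); hsv=cv2.cvtColor(im,cv2.COLOR_BGR2HSV)
    def comps(mask,lab,zs,mn=25):
        c,_=cv2.findContours(mask.astype(np.uint8),cv2.RETR_EXTERNAL,cv2.CHAIN_APPROX_NONE)
        for k in c:
            if cv2.contourArea(k)<mn: continue
            (u,v),(w,h),a=cv2.minAreaRect(k)
            m=cv2.moments(k); cu,cv_=m['m10']/m['m00'],m['m01']/m['m00']
            print(n,lab,'area',cv2.contourArea(k),'rect',round(u),round(v),round(w,1),round(h,1),round(a,1),'cen',round(cu,1),round(cv_,1),[onz(n,cu,cv_,z).round(4)[:2] for z in zs])
    H,S,V=hsv[...,0],hsv[...,1],hsv[...,2]
    comps((H<8)&(S>180)&(V>170),'tubcap',[.108,.1])
    comps((H>=8)&(H<19)&(S>180)&(V>150),'cuplid',[.072,.066])
    comps((H<15)&(S>120)&(V>40)&(V<150),'brown',[.06])
    comps((S<40)&(V>150),'white',[.028])
    comps((S<60)&(V<60),'black',[.062,.056],15)
E
```

```text
top C [0.369 0.214 1.109]
top cuplid area 637.5 rect 273 230 28.0 28.0 90.0 cen 273.2 229.9 [array([0.5624, 0.2144]), array([0.5636, 0.2144])]
top cuplid area 226.0 rect 347 177 17.0 17.0 45.0 cen 346.4 176.7 [array([0.6625, 0.057 ]), array([0.6642, 0.0561])]
top brown area 731.5 rect 146 302 30.0 35.0 90.0 cen 144.5 302.4 [array([0.4378, 0.4765])]
top brown area 542.5 rect 66 272 38.4 29.2 21.8 cen 63.8 270.4 [array([0.5122, 0.6364])]
top brown area 427.5 rect 234 256 23.0 23.0 90.0 cen 233.4 255.5 [array([0.5182, 0.2974])]
top brown area 44.5 rect 310 208 9.8 7.5 20.6 cen 309.6 208.5 [array([0.6038, 0.137 ])]
top white area 87.5 rect 545 416 7.0 28.0 90.0 cen 550.2 416.8 [array([ 0.1673, -0.2942])]
top white area 1071.5 rect 30 404 31.0 59.0 90.0 cen 28.4 407.8 [array([0.2539, 0.7119])]
top white area 192.0 rect 408 373 15.3 21.2 69.4 cen 409.4 371.0 [array([ 0.2702, -0.034 ])]
top white area 1869.0 rect 97 392 36.5 55.7 50.5 cen 97.3 392.0 [array([0.2738, 0.5786])]
top white area 720.5 rect 166 377 18.0 43.3 49.9 cen 166.1 377.3 [array([0.2918, 0.444 ])]
top white area 1153.0 rect
[... 6831 characters left out ...]
 33.0 rect 340 55 2.8 18.2 6.3 cen 339.7 54.9 [array([ 1.0129, -0.2388]), array([ 1.0222, -0.2462])]
scene black area 1629.0 rect 519 52 85.9 23.3 11.6 cen 519.8 53.1 [array([ 0.7757, -0.6755]), array([ 0.7825, -0.6874])]
scene black area 633.0 rect 542 32 37.4 20.2 10.3 cen 542.3 32.3 [array([ 0.8286, -0.8415]), array([ 0.836 , -0.8551])]
scene black area 110.5 rect 469 26 5.1 41.9 8.1 cen 469.1 27.8 [array([ 0.9578, -0.6743]), array([ 0.9665, -0.6862])]
scene black area 1761.0 rect 426 68 17.7 129.8 14.0 cen 425.6 63.5 [array([ 0.8621, -0.4082]), array([ 0.8698, -0.4174])]
scene black area 270.0 rect 374 73 3.5 149.1 9.5 cen 375.3 64.9 [array([ 0.9221, -0.2874]), array([ 0.9304, -0.2954])]
```

```bash
python3 - <<'E'
from h import *
t=cv2.imread("pics/top0.png"); s=cv2.imread("pics/scene0.png")
def crop(im,u0,v0,w,h,f):
    c=cv2.resize(im[v0:v0+h,u0:u0+w],None,fx=f,fy=f,interpolation=cv2.INTER_CUBIC)
    g=cv2.cvtColor(c,cv2.COLOR_BGR2GRAY).astype(float); g=np.clip((g-90)*1.7,0,255).astype(np.uint8)
    g=cv2.cvtColor(g,cv2.COLOR_GRAY2BGR)
    for k in range(0,w,10): 
        cv2.line(g,(k*f,0),(k*f,4),(0,0,255),1); cv2.putText(g,str(u0+k),(k*f,14),0,.35,(0,0,255),1)
    for k in range(0,h,10): 
        cv2.line(g,(0,k*f),(4,k*f),(0,0,255),1); cv2.putText(g,str(v0+k),(5,k*f+4),0,.35,(0,0,255),1)
    return g
cv2.imwrite("pics/t_smear.png",crop(t,205,265,110,100,6))
cv2.imwrite("pics/t_urine.png",crop(t,320,205,92,76,7))
E
```

```text
(no output)
```

View pics/t_smear.png

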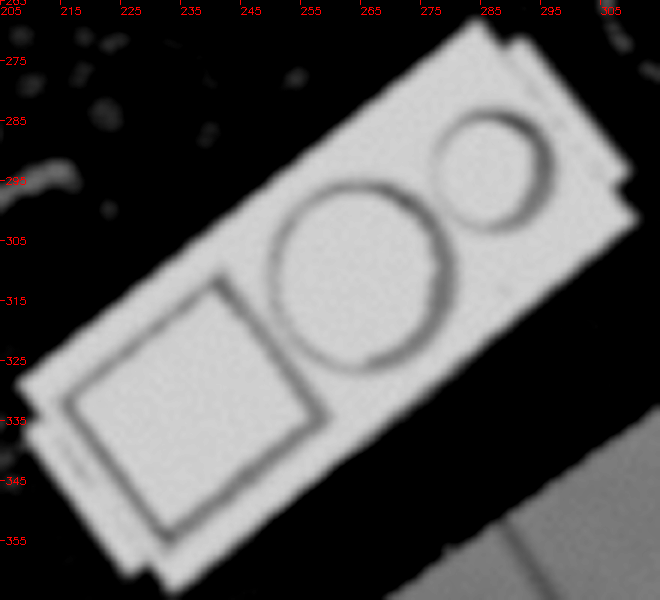

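View pics/t_urine.png

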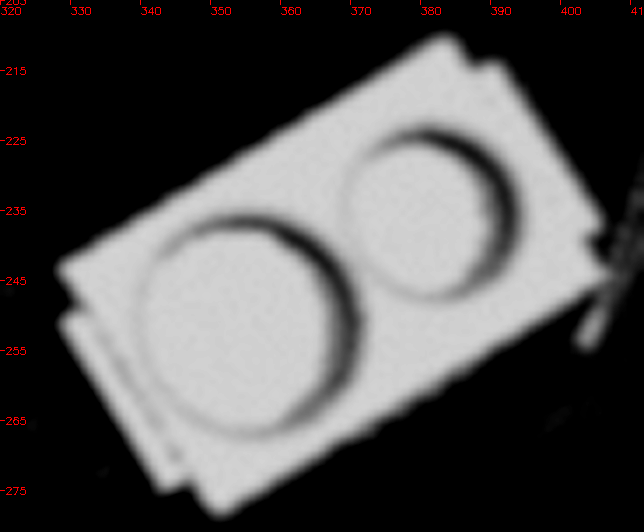

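```bash
python3 - <<'E'
from h import *
def fit(n,uv,ys,z):
    P=np.array([onz(n,*p,z)[:2] for p in uv]); ys=np.array(ys)
    # y-axis direction
    D=P-P.mean(0); yd=ys-ys.mean(); d=(yd@D); d/=np.linalg.norm(d)
    o=P.mean(0)-d*ys.mean()
    yaw=np.degrees(np.arctan2(-d[0],d[1]))
    print(n,'dists',[round(float(np.linalg.norm(P[i+1]-P[i])),4) for i in range(len(P)-1)],'origin',o.round(4),'yaw',round(yaw,2),'ydir',d.round(3))
    for y in ys: print('   well',y,(o+d*y).round(4), 'scene px of floor centre',np.round(proj('scene',[*(o+d*y),.008]),1))
fit('top',[(355.2,251.3),(381.3,235.5)],[.029,-.036],.026)
fit('top',[(237.4,333.3),(265.5,311.1),(287.3,293.3)],[.057,-.014,-.071],.026)
T=cv2.imread('pics/top0.png')
import itertools
print('objects')
for n in ['top','scene']:
    im=cv2.imread(f'pics/{n}0.png'); h=cv2.cvtColor(im,cv2.COLOR_BGR2HSV).astype(int); H,S,V=h[...,0],h[...,1],h[...,2]
    def m(mask,box,z,lab):
        u0,v0,u1,v1=box; q=np.zeros(mask.shape,np.uint8); q[v0:v1,u0:u1]=mask[v0:v1,u0:u1]
        c,_=cv2.findContours(q,cv2.RETR_EXTERNAL,cv2.CHAIN_APPROX_NONE); k=max(c,key=cv2.contourArea)
        x,y,w,hh=cv2.boundingRect(k); M=cv2.moments(k); cu,cv_=M['m10']/M['m00'],M['m01']/M['m00']
        print(n,lab,'bbox',x,y,w,hh,'cen',round(cu,1),round(cv_,1),onz(n,cu,cv_,z)[:2].round(4))
    org=(H<19)&(S>180)&(V>150)
    if n=='top':
        m(org,(250,205,300,255),.071,'cup'); m(org,(330,160,365,190),.107,'tub')
        m((S<60)&(V>140),(220,240,240,262),.104,'fixcap'); m((V<75)&(S<150),(300,198,320,212),.060,'oilcap')
        m((H<100)|(H>122)|(S<110),(168,262,212,302),.098,'jar')
    else:
        m(org,(262,205,305,240),.068,'cup'); m(org,(312,140,340,165),.104,'tub')
        m((S<60)&(V>140),(240,238,262,256),.1,'fixcap'); m((V<75)&(S<150),(296,184,314,198),.058,'oilcap')
j=cv2.resize(T[255:310,160:220],None,fx=10,fy=10,interpolation=cv2.INTER_CUBIC)
for k in range(0,60,10): cv2.putText(j,str(160+k),(k*10,12),0,.4,(255,255,255),1); cv2.putText(j,str(255+k),(0,k*10+4),0,.4,(255,255,255),1)
cv2.imwrite('pics/jar.png',j)
Sc=cv2.imread('pics/scene0.png')
j=cv2.resize(Sc[270:350,185:255],None,fx=7,fy=7,interpolation=cv2.INTER_CUBIC)
for k in range(0,80,10): cv2.putText(j,str(185+k),(k*7,12),0,.4,(255,255,255),1); cv2.putText(j,str(270+k),(0,k*7+4),0,.4,(255,255,255),1)
cv2.imwrite('pics/jar_s.png',j)
E
```

```text
top dists [0.0647] origin [0.527 0.022] yaw 26.84 ydir [-0.451  0.892]
   well 0.029 [0.5139 0.0479] scene px of floor centre [370.1 227.1]
   well -0.036 [ 0.5433 -0.0101] scene px of floor centre [383.8 206.6]
top dists [0.071, 0.0567] origin [0.3979 0.253 ] yaw 34.29 ydir [-0.563  0.826]
   well 0.057 [0.3658 0.3001] scene px of floor centre [300.6 353.7]
   well -0.014 [0.4058 0.2414] scene px of floor centre [317.9 316. ]
   well -0.071 [0.4379 0.1943] scene px of floor centre [330.3 289. ]
objects
top cup bbox 259 216 29 29 cen 273.2 229.9 [0.5626 0.2144]
top tub bbox 338 168 18 18 cen 346.4 176.7 [0.6526 0.0623]
top fixcap bbox 225 245 13 14 cen 231.0 251.5 [0.52   0.2982]
top oilcap bbox 307 200 9 8 cen 310.9 203.3 [0.6146 0.1334]
top jar bbox 173 269 39 32 cen 191.2 284.9 [0.4621 0.3778]
scene cup bbox 265 210 34 24 cen 282.1 221.4 [0.5643 0.2134]
scene tub bbox 317 143 19 12 cen 326.0 148.4 [0.6569 0.0593]
scene fixcap bbox 243 239 16 12 cen 250.5 244.1 [0.5228 0.2964]
scene oilcap bbox 299 188 12 10 cen 304.8 192.6 [0.6136 0.1336]
```

View pics/jar.png

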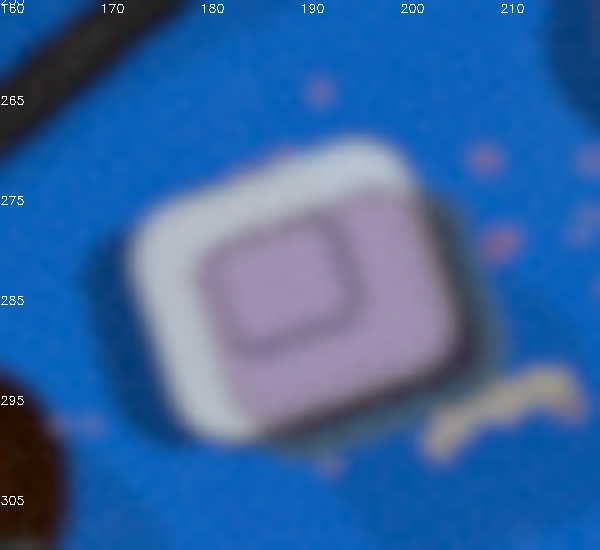

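View pics/jar_s.png

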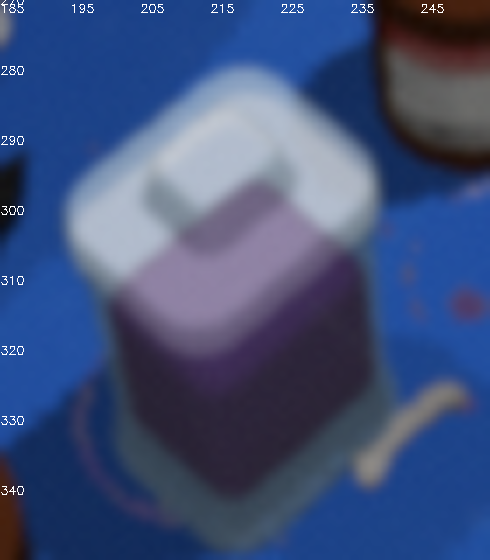

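```bash
cat > go.py <<'E'
from h import *
import sys
from scipy.spatial.transform import Rotation as Ro
def go(x,y,z,yaw):
    s=read_state(); R=Ro.from_euler('xyz',s['tcp_rot'],degrees=True)
    D=Ro.from_euler('xyz',[180,0,yaw],degrees=True)
    w=(R.inv()*D).as_rotvec(degrees=True); d=R.inv().apply(np.array([x,y,z])-s['eef_pos'])*100
    print('clock %.2f'%s['clock'],'pos',s['eef_pos'].round(4),'rot',s['tcp_rot'].round(1),'open %.4f'%s['opening'],'F',s['ft_force'].round(1))
    print('turn',w.round(1),'shift cm',d.round(2),'rows',max(np.linalg.norm(w)/7.16,np.linalg.norm(d)/4.17).round(1))
if __name__=='__main__': go(*map(float,sys.argv[1:5]))
E
python3 go.py .38 0 .25 -10
python3 - <<'E'
from h import *
c=[(172,276.5),(199,267.5),(206,290),(181,300)]
P=np.array([onz('top',*p,.097)[:2] for p in c]); print(P.round(4),P.mean(0).round(4),np.linalg.norm(np.diff(P,axis=0),axis=1))
y=(P[0]-P[1])/2+(P[3]-P[2])/2; print('jar yaw',np.degrees(np.arctan2(-y[0],y[1]))); x=P[1]-P[2]+P[0]-P[3]; print('from x',np.degrees(np.arctan2(x[1],x[0])))
print('knob',onz('top',187,283,.106))
for uv in [(413,158),(230,105)]: print('cab',onz('scene',*uv,0))
print(onz('top',435,205,0),onz('top',405,160,0))
E
```

```text
clock 0.15 pos [ 0.204  -0.5374  0.2309] rot [-1.80e+02  1.00e-01 -6.92e+01] open 0.0856 F [ 0.2 -0.2  0.7]
turn [ -0.    0.  -59.2] shift cm [-44.   -35.53  -1.87] rows 13.6
[[0.4807 0.4141]
 [0.4944 0.3618]
 [0.4505 0.35  ]
 [0.4351 0.3981]] [0.4652 0.381 ] [0.05403976 0.04538993 0.05052337]
jar yaw 16.15786647884889
from x 17.24596921581076
knob [0.46547513 0.38421728 0.106     ]
cab [ 0.63441267 -0.17320576  0.        ]
cab [1.03133921 0.08556611 0.        ]
[ 0.60583762 -0.13901766  0.        ] [ 7.11979003e-01 -8.69037930e-02  2.22044605e-16]
```

```bash
python3 -m creep '[0,0,-36,-20,-16,0,8.5,0,0,-36,-20,-16,0,8.5,0,0,-36,-20,-16,0,8.5,0,0,-36,-20,-16,0,8.5,0,0,-36,-20,-16,0,8.5]'; python3 go.py .45 .1 .25 27
```

```text
clock: 0.57
eef_pos: [0.2679, -0.3373, 0.2307]
tcp_rot: [-180.0, 0.1, -33.1]
ft_force: [1.4, -0.3, 0.8]
opening: 0.085
clock 0.57 pos [ 0.2679 -0.3373  0.2307] rot [-1.80e+02  1.00e-01 -3.31e+01] open 0.0850 F [ 1.4 -0.3  0.8]
turn [ -0.1   0.  -60.1] shift cm [ -8.61 -46.58  -1.88] rows 11.4
```

```bash
python3 -m creep '[0,0,-36,-3.6,-20,0,8.5,0,0,-36,-3.6,-20,0,8.5,0,0,-36,-3.6,-20,0,8.5,0,0,-36,-3.6,-20,0,8.5,0,0,-36,-3.6,-20,0,8.5]'; python3 go.py .5626 .2144 .18 27
```

```text
clock: 0.98
eef_pos: [0.347, -0.1479, 0.2311]
tcp_rot: [-179.9, -0.0, 2.7]
ft_force: [1.4, -0.7, 0.1]
opening: 0.085
clock 0.98 pos [ 0.347  -0.1479  0.2311] rot [-179.9   -0.     2.7] open 0.0850 F [ 1.4 -0.7  0.1]
turn [ -0.   -0.  -24.3] shift cm [ 23.27 -35.15   5.15] rows 10.2
```

```bash
python3 -m creep '[0,0,-24,11,-17,0,8.5,0,0,-24,11,-17,0,8.5,0,0,-24,11,-17,0,8.5,0,0,-24,11,-17,0,8.5,0,0,-24,11,-17,0,8.5]'; python3 go.py .5626 .2144 .18 27
```

```text
clock: 1.4
eef_pos: [0.4493, 0.0298, 0.2313]
tcp_rot: [-180.0, -0.1, 27.0]
ft_force: [1.0, -2.0, 0.4]
opening: 0.085
clock 1.40 pos [0.4493 0.0298 0.2313] rot [-1.8e+02 -1.0e-01  2.7e+01] open 0.0850 F [ 1.  -2.   0.4]
turn [-0.  -0.1  0. ] shift cm [ 18.48 -11.29   5.16] rows 5.3
```

```bash
python3 -m creep '[0,0,0,16,-9.8,4,8.5,0,0,0,18.5,-11.3,5,8.5,0,0,0,18.5,-11.3,5,8.5,0,0,0,18.5,-11.3,5,8.5,0,0,0,18.5,-11.3,5,8.5]'; python3 - <<'E'
from h import *
s=read_state(); M=cam('wrist'); im=read_camera('wrist'); print(s['eef_pos'],s['tcp_rot'].round(2))
cv2.imwrite('pics/w1.png',im[:,:,::-1])
for X in [[.5626,.2144,.072],[.5643,.2134,.072],[.6146,.1334,.062],[.654,.061,.108],[.521,.2975,.105]]: print(np.round(proj('wrist',X,M),1))
E
```

```text
clock: 1.82
eef_pos: [0.5549, 0.2029, 0.1845]
tcp_rot: [-180.0, -0.1, 27.0]
ft_force: [1.4, -1.3, -0.1]
opening: 0.0852
[0.55488031 0.20292722 0.18450101] [-1.7996e+02 -5.0000e-02  2.7050e+01]
[301.1 193.4]
[302.4 195.4]
[308.9 286.3]
[310.7 378.8]
[305.4  74.3]
```

View pics/w1.png

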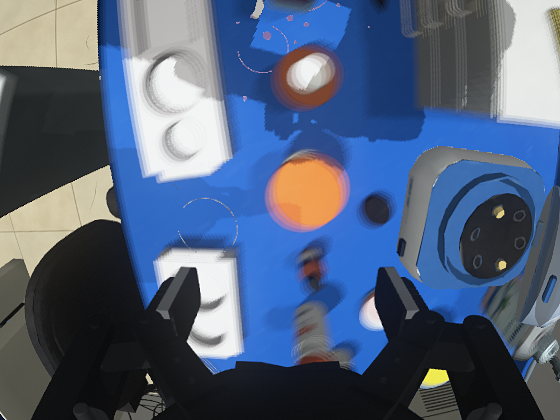

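```bash
python3 - <<'E'
from h import *
for i in range(2):
    s=read_state(); M=cam('wrist'); im=read_camera('wrist'); print(s['eef_pos'].round(4))
h=cv2.cvtColor(im,cv2.COLOR_RGB2HSV).astype(int); H,S,V=h[...,0],h[...,1],h[...,2]
m=((H<19)&(H>7)&(S>170)&(V>150)).astype(np.uint8)
c,_=cv2.findContours(m,0,1); k=max(c,key=cv2.contourArea); (u,v),ax,a=cv2.fitEllipse(k); print(u,v,ax,onz('wrist',u,v,.072,M),proj('wrist',[.5626,.2144,.072],M))
cv2.imwrite('pics/w2.png',im[:,:,::-1])
E
python3 go.py .563 .2142 .045 27
```

```text
[0.5567 0.2075 0.1812]
[0.5551 0.2047 0.1819]
295.50140380859375 213.10986328125 (14.19914722442627, 21.82854461669922) [0.56574908 0.19975927 0.072     ] (np.float64(300.4434266812732), np.float64(196.33934336304966))
clock 1.97 pos [0.5544 0.2027 0.1831] rot [-1.799e+02  1.000e-01  2.720e+01] open 0.0849 F [ 0.3 -0.4  0. ]
turn [-0.1  0.1  0.2] shift cm [ 1.32 -0.61 13.81] rows 3.3
```

View pics/w2.png

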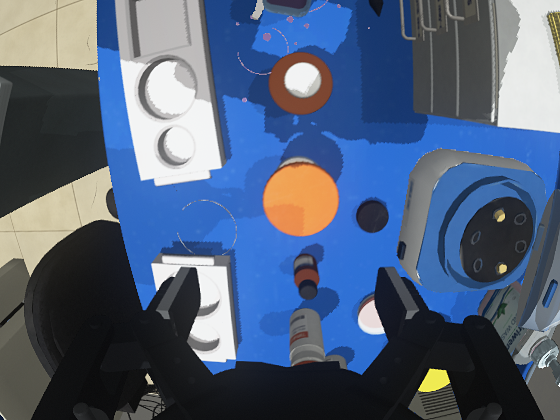

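```bash
python3 -m creep '[0,0,0,1.3,-0.7,4,8.5,0,0,0,1.3,-0.7,8,8.5,0,0,0,1.3,-0.7,11,8.5,0,0,0,1.3,-0.7,11,8.5,0,0,0,1.3,-0.7,11,8.5]'; python3 go.py .563 .2142 .043 27
```

```text
clock: 2.38
eef_pos: [0.5619, 0.2141, 0.0731]
tcp_rot: [-179.9, 0.2, 27.2]
ft_force: [-0.3, 0.9, 0.9]
opening: 0.0849
clock 2.38 pos [0.5619 0.2141 0.0731] rot [-179.9    0.2   27.2] open 0.0849 F [-0.3  0.9  0.9]
turn [-0.1  0.2  0.2] shift cm [0.12 0.04 3.01] rows 0.7
```

```bash
python3 -m creep '[0,0,0,0.1,0,2.8,8.5,0,0,0,0.1,0,3,8.5,0,0,0,0.1,0,3,0,0,0,0,0.1,0,3,0,0,0,0,0.1,0,3,0]'; python3 - <<'E'
from h import *
M=cam('wrist'); im=read_camera('wrist'); cv2.imwrite('pics/w3.png',im[:,:,::-1]); cv2.imwrite('pics/s3.png',read_camera('scene')[:,:,::-1])
print(read_state()['opening'],read_state()['ft_force'])
E
```

```text
clock: 2.8
eef_pos: [0.5638, 0.2146, 0.0464]
tcp_rot: [-179.9, 0.1, 27.1]
ft_force: [-4.5, -1.9, 9.7]
opening: 0.06
0.06042766173345788 [-4.27829351 -2.87912352 12.50361022]
```

View pics/s3.png

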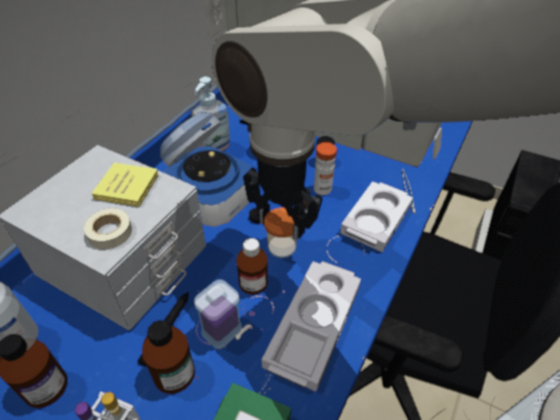

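View pics/w3.png

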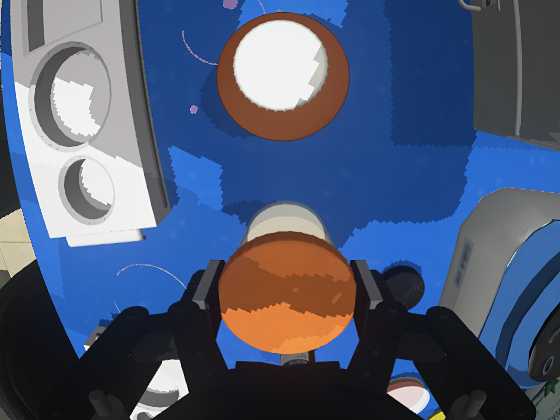

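```bash
python3 -m creep '[0,0,0,0,0,0,0,0,0,0,0,0,0,0,0,0,0,0,0,-2,0,0,0,0,0,0,-4,0,0,0,0,0,0,-6,0]'; python3 go.py .5139 .0479 .15 26.84
```

```text
clock: 3.32
eef_pos: [0.5639, 0.2146, 0.108]
tcp_rot: [-180.0, 0.0, 27.1]
ft_force: [1.0, 0.5, 0.0]
opening: 0.0601
clock 3.32 pos [0.5639 0.2146 0.108 ] rot [-180.     0.    27.1] open 0.0601 F [1.  0.5 0. ]
turn [-0.   0.   0.3] shift cm [-12.05  12.55  -4.2 ] rows 4.3
```

```bash
python3 -m creep '[0,0,0,-3,3,-1,0,0,0,0,-6,6,-2,0,0,0,0,-9,9,-2,0,0,0,0,-12,12.5,-2,0,0,0,0,-12,12.5,-2,0]'; python3 -m creep '[0,0,0,0,0,0,0,0,0,0,0,0,0,0]'; python3 - <<'E'
from h import *
M=cam('wrist'); im=read_camera('wrist'); cv2.imwrite('pics/w4.png',im[:,:,::-1]); 
for n in ['scene','top']: cv2.imwrite(f'pics/{n}4.png',read_camera(n)[:,:,::-1])
E
python3 go.py .5139 .0479 .058 26.84
```

```text
clock: 3.73
eef_pos: [0.513, 0.0444, 0.1293]
tcp_rot: [179.9, -0.0, 27.0]
ft_force: [-0.0, 0.4, -0.5]
opening: 0.0601
clock: 3.9
eef_pos: [0.5134, 0.0439, 0.1303]
tcp_rot: [179.9, -0.1, 26.9]
ft_force: [-0.1, 0.3, -0.1]
opening: 0.0604
clock 4.05 pos [0.5134 0.0455 0.1295] rot [180.   -0.   27.1] open 0.0604 F [0.7 0.5 0.6]
turn [ 0.  -0.   0.2] shift cm [ 0.15 -0.19  7.15] rows 1.7
```

View pics/w4.png

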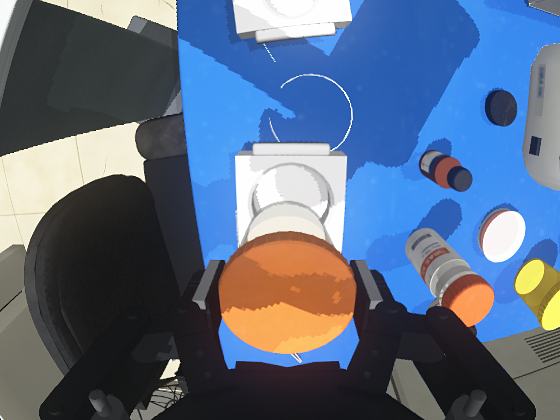

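View pics/scene4.png

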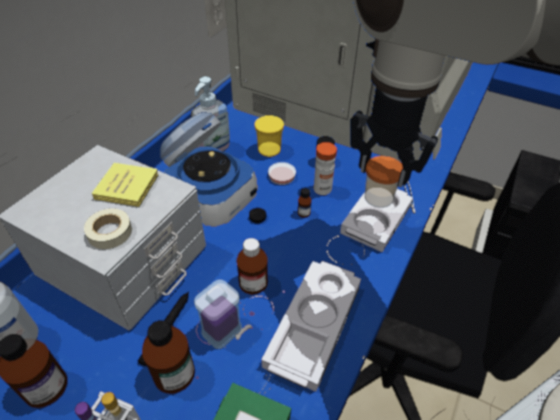

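View pics/top4.png

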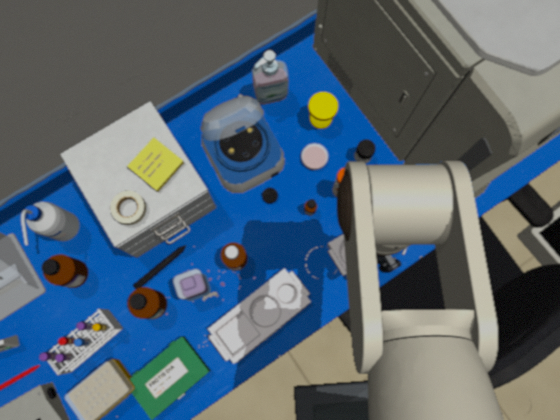

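```bash
cat >> h.py <<'E'
TR={'u':(np.array([.527,.022]),26.84),'s':(np.array([.3979,.2530]),34.29)}
def tp(k,x,y,z):
    o,a=TR[k]; a=np.radians(a); return np.array([o[0]+x*np.cos(a)-y*np.sin(a),o[1]+x*np.sin(a)+y*np.cos(a),z])
def overlay(img,M,k,wells,name,n='wrist'):
    im=img.copy()
    for (x,y,r) in wells:
        for z,c in((.028,(0,255,0)),(.008,(255,0,255))):
            pts=[proj(n,tp(k,x+r*np.cos(t),y+r*np.sin(t),z),M) for t in np.linspace(0,6.283,60)]
            cv2.polylines(im,[np.round(pts).astype(int).reshape(-1,1,2)],False,c,1)
    L=.077 if k=='u' else .106
    pts=[proj(n,tp(k,x,y,.028),M) for x,y in((.043,L),(-.043,L),(-.043,-L),(.043,-L),(.043,L))]
    cv2.polylines(im,[np.round(pts).astype(int).reshape(-1,1,2)],False,(0,0,255),1)
    cv2.imwrite(name,im)
WU=[(0,.029,.032),(0,-.036,.025)]; WS=[(0,-.014,.030),(0,-.071,.019)]
E
python3 - <<'E'
from h import *
overlay(cv2.imread('pics/w4.png'),cam('wrist'),'u',WU,'pics/w4o.png')
im=cv2.imread('pics/top0.png'); overlay(im,cam('top'),'u',WU,'pics/o.png','top'); im=cv2.imread('pics/o.png'); overlay(im,cam('top'),'s',WS,'pics/o.png','top')
im=cv2.imread('pics/o.png'); cv2.imwrite('pics/o.png',cv2.resize(im[190:370,200:420],None,fx=3,fy=3))
E
```

```text
(no output)
```

View pics/w4o.png

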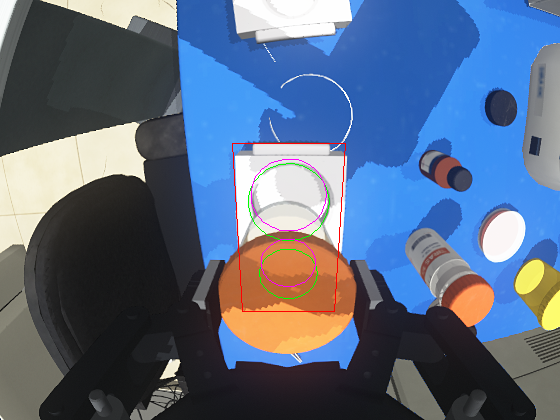

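View pics/o.png

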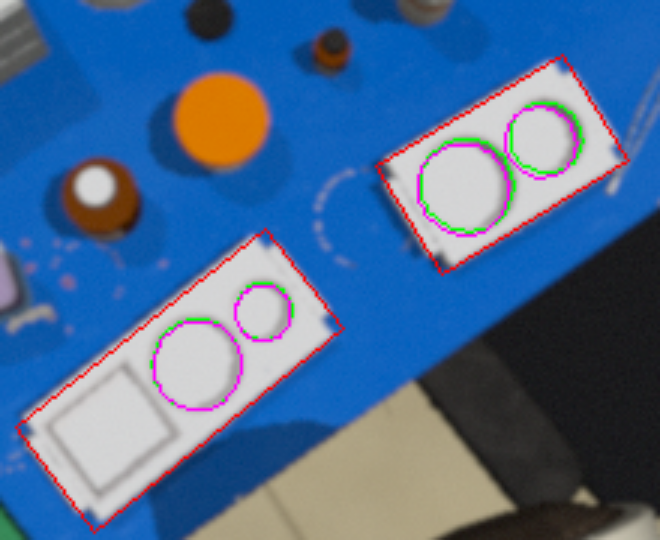

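```bash
python3 -m creep '[0,0,0,0.15,-0.2,2,0,0,0,0,0.15,-0.2,4,0,0,0,0,0.15,-0.2,5,0,0,0,0,0.15,-0.2,5,0,0,0,0,0.15,-0.2,5,0]';  python3 go.py .5139 .0479 .056 26.84
```

```text
clock: 4.47
eef_pos: [0.5139, 0.0485, 0.0795]
tcp_rot: [180.0, 0.0, 27.1]
ft_force: [0.2, -0.2, -0.1]
opening: 0.0601
clock 4.47 pos [0.5139 0.0485 0.0795] rot [180.    0.   27.1] open 0.0601 F [ 0.2 -0.2 -0.1]
turn [0.  0.  0.3] shift cm [-0.03  0.06  2.35] rows 0.6
```

```bash
python3 -m creep '[0,0,0,0,0,1,0,0,0,0,0,0,2,0,0,0,0,0,0,2.3,0,0,0,0,0,0,2.3,0,0,0,0,0,0,2.3,0]';  python3 go.py .5139 .0479 .056 26.84;  python3 - <<'E'
from h import *
s=read_camera('scene'); cv2.imwrite('pics/s5.png',cv2.resize(s[130:280,300:450],None,fx=4,fy=4)[:,:,::-1])
E
```

```text
clock: 4.88
eef_pos: [0.5139, 0.0485, 0.0565]
tcp_rot: [180.0, 0.0, 27.1]
ft_force: [-0.3, 0.1, 0.4]
opening: 0.0603
clock 4.88 pos [0.5139 0.0485 0.0565] rot [180.    0.   27.1] open 0.0603 F [-0.3  0.1  0.4]
turn [0.  0.  0.3] shift cm [-0.02  0.06  0.05] rows 0.0
```

View pics/s5.png

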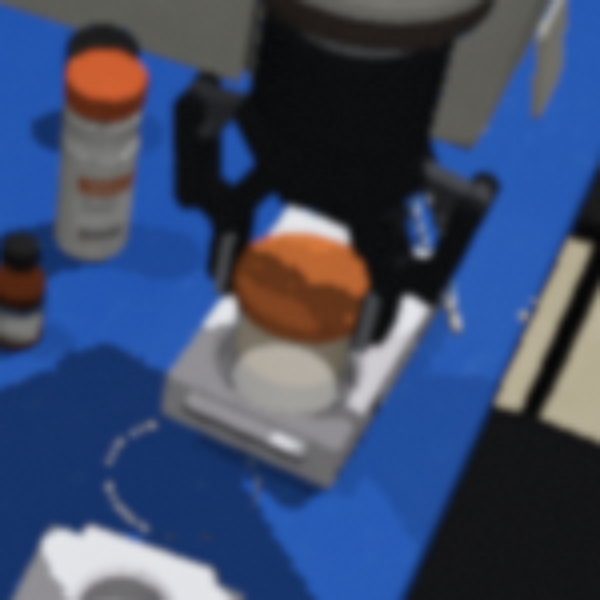

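```bash
python3 -m creep '[0,0,0,0,0,0.2,0,0,0,0,0,0,0.4,0,0,0,0,0,0,0.4,0]';  python3 go.py .5139 .0479 .056 26.84
```

```text
clock: 5.18
eef_pos: [0.5146, 0.0483, 0.0542]
tcp_rot: [179.9, -0.1, 27.1]
ft_force: [-6.1, -1.9, 19.2]
opening: 0.0604
clock 5.18 pos [0.5146 0.0483 0.0542] rot [ 1.799e+02 -1.000e-01  2.710e+01] open 0.0604 F [-6.1 -1.9 19.2]
turn [ 0.1 -0.1  0.3] shift cm [-0.08 -0.   -0.18] rows 0.0
```

```bash
python3 -m creep '[0,0,0,0,0,0,8.5,0,0,0,0,0,0,8.5,0,0,0,0,0,0,8.5,0,0,0,0,0,0,8.5]';  python3 go.py .5139 .0479 .15 26.84;  python3 - <<'E'
from h import *
s=read_camera('scene'); cv2.imwrite('pics/s6.png',cv2.resize(s[130:280,300:450],None,fx=4,fy=4)[:,:,::-1])
E
```

```text
clock: 5.52
eef_pos: [0.5146, 0.0483, 0.0542]
tcp_rot: [179.9, -0.1, 27.1]
ft_force: [0.4, -0.3, -0.1]
opening: 0.0854
clock 5.52 pos [0.5146 0.0483 0.0542] rot [ 1.799e+02 -1.000e-01  2.710e+01] open 0.0854 F [ 0.4 -0.3 -0.1]
turn [ 0.1 -0.1  0.3] shift cm [-0.07  0.02 -9.58] rows 2.3
```

View pics/s6.png

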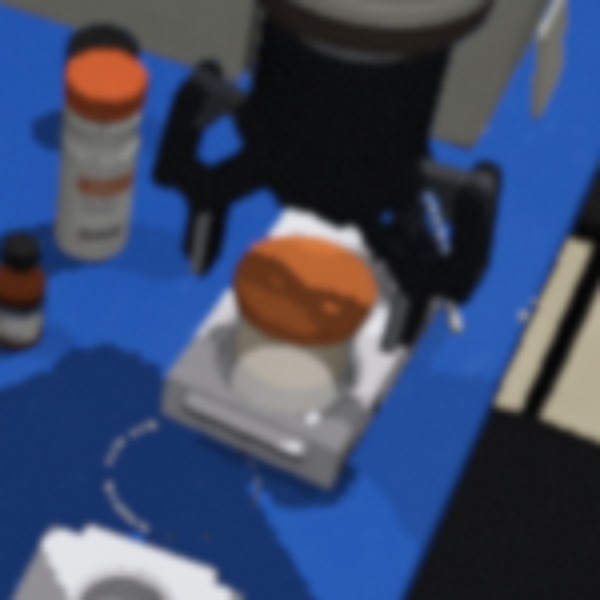

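```bash
python3 -m creep '[0,0,0,0,0,-4,8.5,0,0,0,0,0,-8,8.5,0,0,0,0,0,-12,8.5,0,0,0,0,0,-14,8.5,0,0,0,0,0,-14,8.5]';  python3 go.py .654 .061 .195 26.84
```

```text
clock: 5.98
eef_pos: [0.5159, 0.0484, 0.1991]
tcp_rot: [179.7, -0.4, 27.1]
ft_force: [1.4, 0.2, 0.1]
opening: 0.085
clock 5.98 pos [0.5159 0.0484 0.1991] rot [179.7  -0.4  27.1] open 0.0850 F [1.4 0.2 0.1]
turn [ 0.3 -0.4  0.3] shift cm [12.86  5.17  0.53] rows 3.3
```

```bash
python3 -m creep '[0,0,0,3.5,1.4,0,8.5,0,0,0,7,2.8,0,8.5,0,0,0,10,4,0,8.5,0,0,0,12.8,5.2,0,8.5,0,0,0,12.8,5.2,0,8.5]'; python3 -m creep '[0,0,0,0,0,0,8.5]';   python3 - <<'E'
from h import *
M=cam('wrist'); im=read_camera('wrist'); print(read_state()['eef_pos'])
h=cv2.cvtColor(im,cv2.COLOR_RGB2HSV).astype(int); H,S,V=h[...,0],h[...,1],h[...,2]
m=((H<22)&(S>130)&(V>100)).astype(np.uint8)
c,_=cv2.findContours(m,0,1)
for k in c:
    if cv2.contourArea(k)>300:
        (u,v),ax,a=cv2.fitEllipse(k); print(u,v,ax,onz('wrist',u,v,.108,M))
print(proj('wrist',[.654,.061,.108],M))
cv2.imwrite('pics/w7.png',im[:,:,::-1])
E
python3 go.py .654 .061 .06 26.84
```

```text
clock: 6.4
eef_pos: [0.6569, 0.0606, 0.1975]
tcp_rot: [179.8, -0.3, 27.1]
ft_force: [0.5, 0.8, 0.1]
opening: 0.085
clock: 6.48
eef_pos: [0.6574, 0.0606, 0.196]
tcp_rot: [179.8, -0.2, 27.1]
ft_force: [-1.2, -0.8, 0.9]
opening: 0.0853
[0.65712593 0.06057967 0.19560877]
282.68011474609375 208.5328826904297 (49.32425308227539, 50.52524185180664) [0.65437616 0.06120454 0.108     ]
134.8932342529297 142.77479553222656 (63.025516510009766, 70.58686065673828) [0.53004351 0.05711949 0.108     ]
280.9929504394531 100.91889953613281 (26.31098747253418, 26.620033264160156) [0.61746191 0.13123371 0.108     ]
(np.float64(282.1088276040651), np.float64(208.54681172608983))
clock 6.53 pos [0.6571 0.0606 0.1956] rot [179.8  -0.2  27.1] open 0.0854 F [ 0.2 -0.1 -0.5]
turn [ 0.2 -0.2  0.3] shift cm [-0.3  -0.22 13.56] rows 3.3
```

View pics/w7.png

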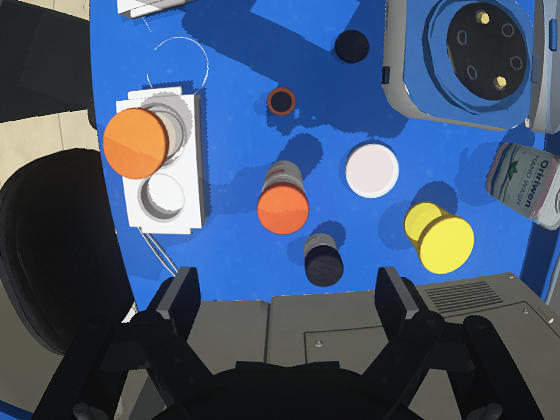

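```bash
python3 -m creep '[0,0,0,-0.3,-0.2,3.5,7,0,0,0,-0.3,-0.2,7,7,0,0,0,-0.3,-0.2,10,7,0,0,0,-0.3,-0.2,12,7,0,0,0,-0.3,-0.2,12,7]'; python3 go.py .654 .061 .047 26.84
```

```text
clock: 6.95
eef_pos: [0.6511, 0.0608, 0.071]
tcp_rot: [-180.0, 0.1, 27.1]
ft_force: [-0.3, 0.4, 0.2]
opening: 0.07
clock 6.95 pos [0.6511 0.0608 0.071 ] rot [-1.80e+02  1.00e-01  2.71e+01] open 0.0700 F [-0.3  0.4  0.2]
turn [-0.   0.1  0.3] shift cm [0.27 0.12 2.4 ] rows 0.6
```

```bash
python3 -m creep '[0,0,0,0.3,0.1,1.5,7,0,0,0,0.3,0.1,2.4,7,0,0,0,0.3,0.1,2.4,7,0,0,0,0.3,0.1,2.4,0,0,0,0,0.3,0.1,2.4,0]'; python3 -m creep '[0,0,0,0,0,0,0,0,0,0,0,0,0,0,0,0,0,0,0,0,0]'; python3 go.py .654 .061 .047 26.84
```

```text
clock: 7.37
eef_pos: [0.6546, 0.0613, 0.0486]
tcp_rot: [180.0, 0.1, 27.1]
ft_force: [-0.4, 0.6, -0.7]
opening: 0.0468
clock: 7.62
eef_pos: [0.6549, 0.0612, 0.0494]
tcp_rot: [179.9, 0.0, 27.1]
ft_force: [0.2, -0.2, 6.3]
opening: 0.0365
clock 7.62 pos [0.6549 0.0612 0.0494] rot [179.9   0.   27.1] open 0.0365 F [ 0.2 -0.2  6.3]
turn [0.1 0.  0.3] shift cm [-0.09 -0.02  0.24] rows 0.1
```

```bash
python3 -m creep '[0,0,0,0,0,0,0,0,0,0,0,0,-2,0,0,0,0,0,0,-4,0,0,0,0,0,0,-8,0,0,0,0,0,0,-10,0]'; python3 go.py .5433 -.0101 .15 26.84
```

```text
clock: 8.03
eef_pos: [0.6555, 0.0614, 0.1533]
tcp_rot: [179.9, -0.1, 27.1]
ft_force: [1.2, 0.9, 0.1]
opening: 0.0368
clock 8.03 pos [0.6555 0.0614 0.1533] rot [ 1.799e+02 -1.000e-01  2.710e+01] open 0.0368 F [1.2 0.9 0.1]
turn [ 0.1 -0.1  0.3] shift cm [-13.24   1.25   0.3 ] rows 3.2
```

```bash
python3 -m creep '[0,0,0,-4,0.4,0,0,0,0,0,-8,0.8,0,0,0,0,0,-11,1.1,0,0,0,0,0,-13.2,1.2,0,0,0,0,0,-13.2,1.2,0,0]'; python3 -m creep '[0,0,0,0,0,0,0]';python3 - <<'E'
from h import *
M=cam('wrist'); im=read_camera('wrist'); overlay(im[:,:,::-1],M,'u',WU,'pics/w8.png')
cv2.imwrite('pics/s8.png',cv2.resize(read_camera('scene')[110:260,300:450],None,fx=4,fy=4)[:,:,::-1])
E
python3 go.py .5433 -.0101 .062 26.84
```

```text
clock: 8.45
eef_pos: [0.5407, -0.011, 0.1535]
tcp_rot: [179.8, -0.1, 27.1]
ft_force: [-0.7, 0.2, 0.0]
opening: 0.0374
clock: 8.53
eef_pos: [0.5405, -0.0114, 0.1541]
tcp_rot: [179.8, -0.2, 27.0]
ft_force: [-0.5, 0.4, -0.2]
opening: 0.0366
clock 8.63 pos [ 0.541  -0.011   0.1538] rot [ 1.798e+02 -1.000e-01  2.700e+01] open 0.0368 F [-0.7  1.1 -0.2]
turn [ 0.2 -0.1  0.2] shift cm [ 0.22 -0.    9.18] rows 2.2
```

View pics/w8.png

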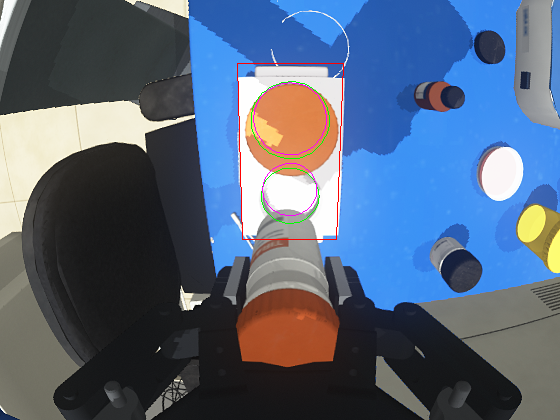

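View pics/s8.png

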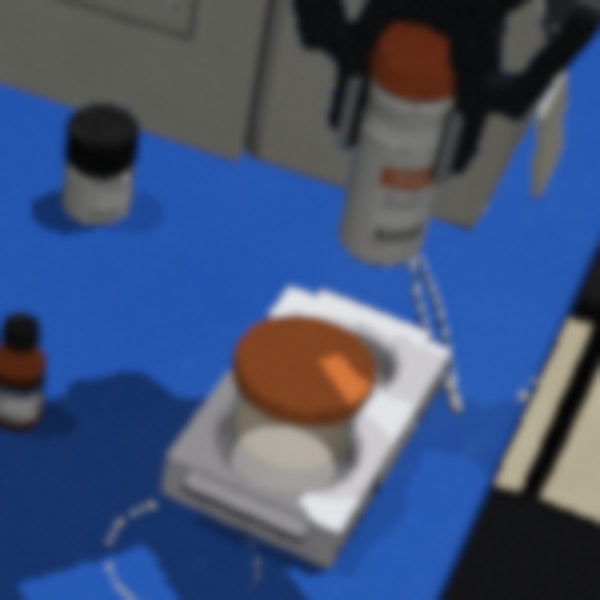

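```bash
python3 -m creep '[0,0,0,0.2,0,3,0,0,0,0,0.2,0,6,0,0,0,0,0.2,0,7,0,0,0,0,0.2,0,7,0,0,0,0,0.2,0,7,0]'; python3 go.py .5433 -.0101 .058 26.84
```

```text
clock: 9.05
eef_pos: [0.5434, -0.01, 0.0843]
tcp_rot: [179.8, -0.1, 27.1]
ft_force: [0.3, 1.1, 0.8]
opening: 0.0367
clock 9.05 pos [ 0.5434 -0.01    0.0843] rot [ 1.798e+02 -1.000e-01  2.710e+01] open 0.0367 F [0.3 1.1 0.8]
turn [ 0.2 -0.1  0.2] shift cm [-0.02 -0.    2.63] rows 0.6
```

```bash
python3 -m creep '[0,0,0,0,0,1.2,0,0,0,0,0,0,2.4,0,0,0,0,0,0,2.5,0,0,0,0,0,0,2.6,0,0,0,0,0,0,2.6,0]'; python3 go.py .5433 -.0101 .055 26.84
```

```text
clock: 9.47
eef_pos: [0.5436, -0.0101, 0.0584]
tcp_rot: [179.8, -0.1, 27.1]
ft_force: [-1.1, -0.1, -0.9]
opening: 0.037
clock 9.47 pos [ 0.5436 -0.0101  0.0584] rot [ 1.798e+02 -1.000e-01  2.710e+01] open 0.0370 F [-1.1 -0.1 -0.9]
turn [ 0.2 -0.1  0.2] shift cm [-0.03 -0.01  0.34] rows 0.1
```

```bash
python3 -m creep '[0,0,0,0,0,0.1,0,0,0,0,0,0,0.2,0,0,0,0,0,0,0.2,0]'; python3 - <<'E'
from h import *
cv2.imwrite('pics/s9.png',cv2.resize(read_camera('scene')[110:260,300:450],None,fx=4,fy=4)[:,:,::-1])
E
python3 go.py .5433 -.0101 .055 26.84
```

```text
clock: 9.72
eef_pos: [0.544, -0.0103, 0.0572]
tcp_rot: [179.8, -0.2, 27.1]
ft_force: [-2.1, -1.1, 6.3]
opening: 0.0369
clock 9.77 pos [ 0.544  -0.0103  0.0572] rot [179.8  -0.2  27.1] open 0.0368 F [-3.6 -1.4  6.6]
turn [ 0.2 -0.2  0.2] shift cm [-0.05 -0.05  0.22] rows 0.1
```

View pics/s9.png

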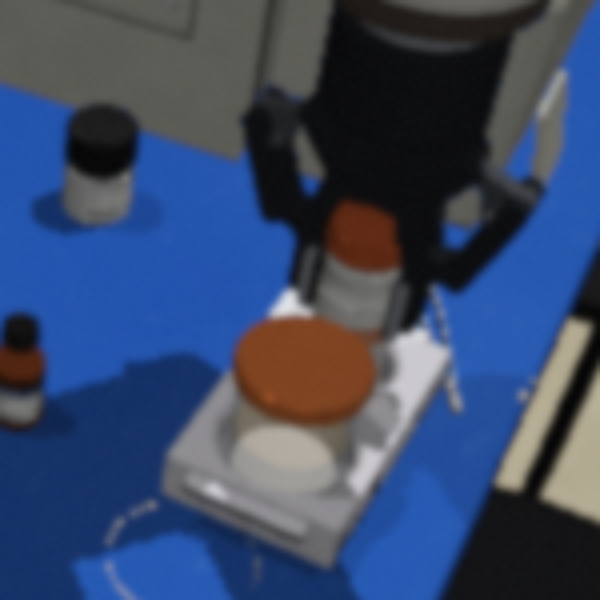

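```bash
python3 -m creep '[0,0,0,0,0,0,7.5,0,0,0,0,0,0,7.5,0,0,0,0,0,0,7.5,0,0,0,0,0,-3,7.5,0,0,0,0,0,-6,7.5]'; python3 -m creep '[0,0,0,0,0,-4,7.5,0,0,0,0,0,-8,7.5]'; python3 - <<'E'
from h import *
cv2.imwrite('pics/s10.png',cv2.resize(read_camera('scene')[110:260,300:450],None,fx=4,fy=4)[:,:,::-1])
E
python3 go.py .465 .382 .2 17
```

```text
clock: 10.18
eef_pos: [0.5427, -0.01, 0.1166]
tcp_rot: [179.9, -0.0, 27.1]
ft_force: [0.4, 0.6, 0.0]
opening: 0.0747
clock: 10.35
eef_pos: [0.5419, -0.0097, 0.1978]
tcp_rot: [180.0, 0.1, 27.1]
ft_force: [1.6, -0.2, 0.0]
opening: 0.0747
clock 10.40 pos [ 0.5444 -0.0101  0.2065] rot [179.6  -0.4  27.1] open 0.0752 F [-0.3  0.3  9.9]
turn [ 0.4 -0.5 10.1] shift cm [ 10.76 -38.53   0.46] rows 9.6
```

View pics/s10.png

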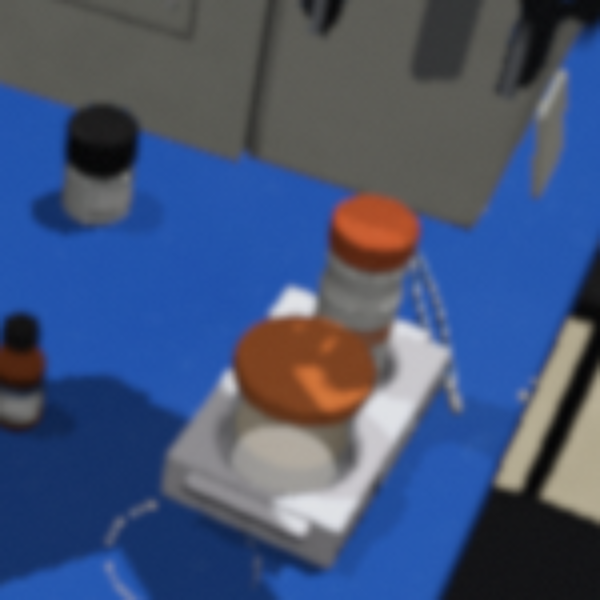

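```bash
python3 -m creep '[0,0,5,5,-19.5,0,8.5,0,0,5,5,-19.5,0,8.5,0,0,5,5,-19.5,0,8.5,0,0,5,5,-19.5,0,8.5,0,0,5,5,-19.5,0,8.5]'; python3 go.py .465 .382 .2 17
```

```text
clock: 10.82
eef_pos: [0.4992, 0.1887, 0.2058]
tcp_rot: [179.7, -0.5, 22.1]
ft_force: [0.0, -0.6, 0.5]
opening: 0.0854
clock 10.82 pos [0.4992 0.1887 0.2058] rot [179.7  -0.5  22.1] open 0.0854 F [ 0.  -0.6  0.5]
turn [ 0.3 -0.5  5.1] shift cm [  4.09 -19.2    0.5 ] rows 4.7
```

```bash
python3 -m creep '[0,-0.5,5,4.1,-19.2,0,8.5,0,-0.5,5,4.1,-19.2,0,8.5,0,-0.5,5,4.1,-19.2,0,8.5,0,-0.5,5,4.1,-19.2,0,8.5,0,-0.5,5,4.1,-19.2,0,8.5]';  python3 -m creep '[0,0,0,0,0,0,8.5,0,0,0,0,0,0,8.5]'; python3 - <<'E'
from h import *
M=cam('wrist'); im=read_camera('wrist'); print(read_state()['eef_pos'])
cv2.imwrite('pics/w11.png',im[:,:,::-1])
np.save('M11.npy',np.array([*M[1].ravel(),*M[2]]))
E
python3 go.py .465 .382 .1 17
```

```text
clock: 11.23
eef_pos: [0.4639, 0.3849, 0.2049]
tcp_rot: [179.7, -0.0, 17.1]
ft_force: [0.7, 0.3, 0.1]
opening: 0.0849
clock: 11.4
eef_pos: [0.463, 0.3866, 0.2043]
tcp_rot: [179.7, 0.0, 17.3]
ft_force: [0.7, -0.9, 0.0]
opening: 0.0849
[0.4635372  0.38522195 0.2044594 ]
clock 11.45 pos [0.4635 0.3852 0.2045] rot [179.7   0.   17.2] open 0.0850 F [ 0.8 -0.5  0.8]
turn [0.3 0.  0.2] shift cm [ 0.05  0.29 10.45] rows 2.5
```

View pics/w11.png

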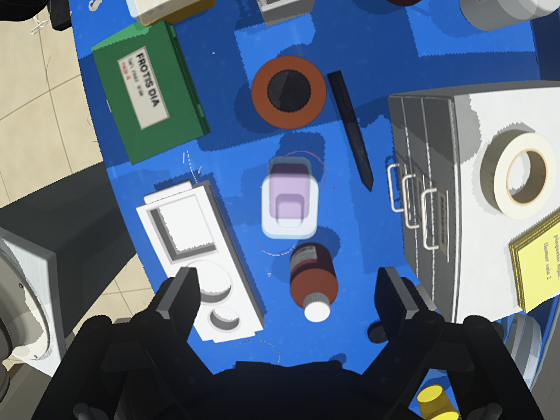

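```bash
python3 - <<'E'
import cv2
im=cv2.imread('pics/w11.png')[145:250,240:340]
j=cv2.resize(im,None,fx=6,fy=5.7,interpolation=cv2.INTER_CUBIC); j=cv2.resize(im,(600,600*105//100*95//100 if 0 else 600),interpolation=cv2.INTER_CUBIC)
for k in range(0,100,10): cv2.putText(j,str(240+k),(k*6,12),0,.4,(0,0,0),1)
for k in range(0,105,10): cv2.putText(j,str(145+k),(0,int(k*600/105)+4),0,.4,(0,0,0),1)
cv2.imwrite('pics/jw.png',j)
E
```

```text
(no output)
```

View pics/jw.png

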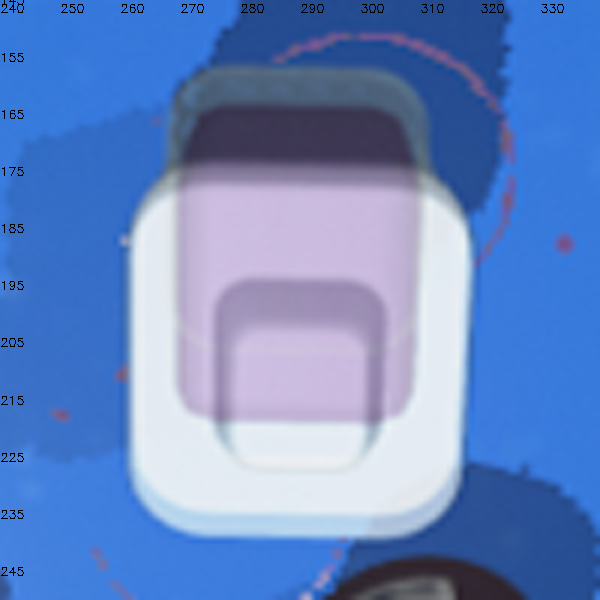

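```bash
python3 - <<'E'
from h import *
a=np.load('M11.npy'); M=(cam('wrist')[0],a[:9].reshape(3,3),a[9:])
for u,v in [(289.7,204.5),(261.7,200),(317.8,200),(289.7,174),(289.7,235),(261.9,185),(261.6,222),(318.7,185),(317,222)]: print(onz('wrist',u,v,.098,M)[:2].round(4))
E
```

```text
[0.4659 0.3861]
[0.4433 0.3831]
[0.4864 0.3965]
[0.4584 0.4102]
[0.474  0.3605]
[0.44   0.3952]
[0.4484 0.3648]
[0.483  0.4086]
[0.492  0.3783]
```

```bash
python3 go.py .4658 .3838 .1 16.2; python3 -m creep '[0.2,0,1,0.2,0.2,4,8.5,0.2,0,1,0.2,0.2,8,8.5,0.2,0,1,0.2,0.2,10,8.5,0.2,0,1,0.2,0.2,10,8.5,0.2,0,1,0.2,0.2,10,8.5]'; python3 go.py .4658 .3838 .045 16.2
```

```text
clock 11.45 pos [0.4635 0.3852 0.2045] rot [179.7   0.   17.2] open 0.0850 F [ 0.8 -0.5  0.8]
turn [0.3 0.  1. ] shift cm [ 0.18  0.14 10.45] rows 2.5
clock: 11.87
eef_pos: [0.4665, 0.3822, 0.1047]
tcp_rot: [179.9, 0.1, 16.2]
ft_force: [0.9, -0.2, 0.5]
opening: 0.0848
clock 11.87 pos [0.4665 0.3822 0.1047] rot [1.799e+02 1.000e-01 1.620e+01] open 0.0848 F [ 0.9 -0.2  0.5]
turn [ 0.1  0.1 -0. ] shift cm [-0.02 -0.18  5.97] rows 1.4
```

```bash
python3 -m creep '[0,0,0,0,-0.1,3,8.5,0,0,0,0,-0.1,5.5,7.5,0,0,0,0,-0.1,6,7,0,0,0,0,-0.1,6,6,0,0,0,0,-0.1,6,0]';python3 -m creep '[0,0,0,0,0,0,0,0,0,0,0,0,0,0,0,0,0,0,0,0,0]'; python3 - <<'E'
from h import *
M=cam('wrist'); im=read_camera('wrist'); cv2.imwrite('pics/w12.png',im[:,:,::-1])
E
python3 go.py .4658 .3838 .045 16.2
```

```text
clock: 12.28
eef_pos: [0.4672, 0.3833, 0.047]
tcp_rot: [179.9, -0.1, 16.1]
ft_force: [-0.6, 0.7, 1.1]
opening: 0.0494
clock: 12.53
eef_pos: [0.4678, 0.3836, 0.0484]
tcp_rot: [179.9, -0.2, 16.1]
ft_force: [0.2, -0.5, -2.2]
opening: 0.0463
clock 12.58 pos [0.4676 0.3835 0.048 ] rot [ 1.799e+02 -1.000e-01  1.610e+01] open 0.0466 F [-0.1 -0.2 -2.4]
turn [ 0.1 -0.1 -0.1] shift cm [-0.16 -0.08  0.3 ] rows 0.1
```

View pics/w12.png

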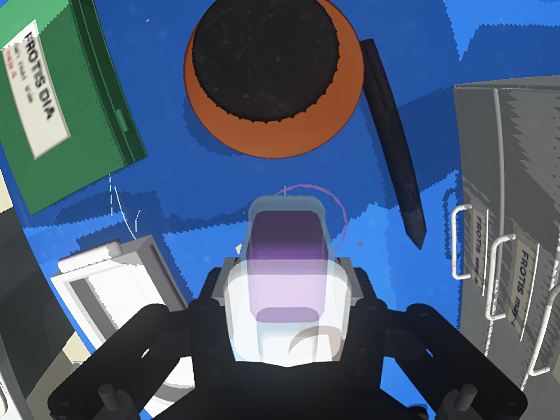

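```bash
python3 - <<'E'
from h import *
s=read_state(); M=cam('wrist'); a=np.radians(16.1); yd=np.array([-np.sin(a),np.cos(a)])
for uv,z in [((287,260),.098),((287,197),0),((287,200),0)]: print((onz('wrist',*uv,z,M)[:2]-s['eef_pos'][:2])@yd)
E
python3 -m creep '[0,0,0,0,0,-2,0,0,0,0,0,0,-4,0,0,0,0,0,0,-7,0,0,0,0,0,0,-8,0,0,0,0,0,0,-8,0]'; python3 go.py .3658 .3001 .13 34.29
```

```text
0.03319614903649399
0.02367756199339822
0.021750669781164203
clock: 13.0
eef_pos: [0.4684, 0.3843, 0.1309]
tcp_rot: [180.0, -0.4, 16.1]
ft_force: [0.4, -0.1, -2.2]
opening: 0.0461
clock 13.00 pos [0.4684 0.3843 0.1309] rot [180.   -0.4  16.1] open 0.0461 F [ 0.4 -0.1 -2.2]
turn [  0.1  -0.4 -18.1] shift cm [-1.219e+01  5.240e+00  1.000e-02] rows 3.2
```

```bash
python3 -m creep '[0,0,-6,-3,1.3,0,0,0,-0.2,-12,-7,3,0,0,0,-0.4,-18,-10,4.3,0,0,0,-0.4,-18,-12,5,0,0,0,-0.4,-18,-12.2,5.2,0,0]'; python3 -m creep '[0,0,0,0,0,0,0,0,0,0,0,0,0,0]'; python3 - <<'E'
from h import *
M=cam('wrist'); im=read_camera('wrist'); overlay(im[:,:,::-1],M,'s',WS,'pics/w13.png')
cv2.imwrite('pics/s13.png',cv2.resize(read_camera('scene')[230:410,230:410],None,fx=3.3,fy=3.3)[:,:,::-1])
E
python3 go.py .3658 .3001 .08 34.29
```

```text
clock: 13.42
eef_pos: [0.3625, 0.2986, 0.1286]
tcp_rot: [179.9, 0.2, 34.2]
ft_force: [0.5, 0.2, -1.3]
opening: 0.0459
clock: 13.58
eef_pos: [0.3623, 0.2984, 0.1278]
tcp_rot: [179.9, 0.2, 34.2]
ft_force: [-0.1, -0.8, -1.6]
opening: 0.046
clock 13.68 pos [0.3629 0.2989 0.1281] rot [179.9   0.2  34.2] open 0.0460 F [ 0.9 -0.3 -2.3]
turn [ 0.1  0.2 -0.1] shift cm [0.32 0.05 4.81] rows 1.2
```

View pics/w13.png

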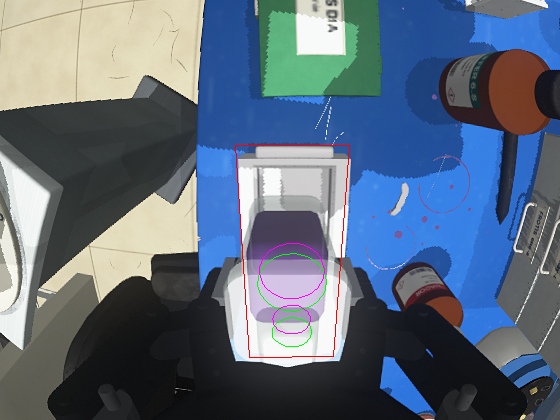

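View pics/s13.png

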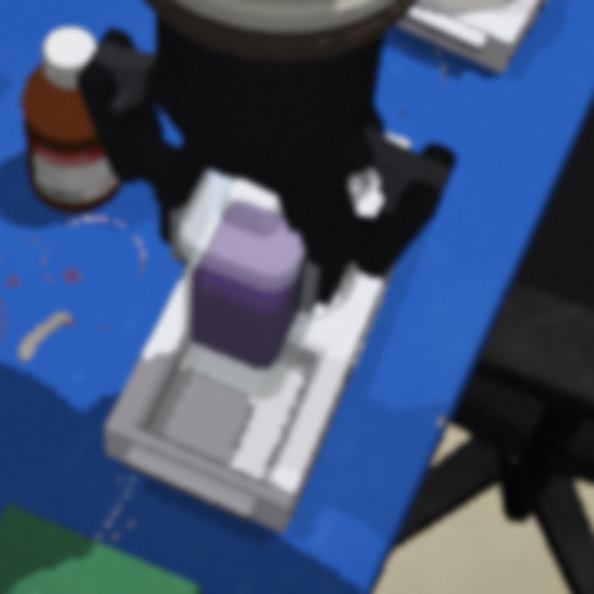

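```bash
python3 -m creep '[0,0,0,0.3,0,1,0,0,0,0,0.3,0,3,0,0,0,0,0.3,0,4,0,0,0,0,0.3,0,4,0,0,0,0,0.3,0,4,0]'; python3 go.py .3658 .3001 .062 34.29
```

```text
clock: 14.1
eef_pos: [0.3652, 0.3004, 0.0874]
tcp_rot: [179.9, 0.3, 34.2]
ft_force: [-0.7, 0.2, -1.5]
opening: 0.0459
clock 14.10 pos [0.3652 0.3004 0.0874] rot [179.9   0.3  34.2] open 0.0459 F [-0.7  0.2 -1.5]
turn [ 0.1  0.3 -0.1] shift cm [0.04 0.06 2.54] rows 0.6
```

```bash
python3 -m creep '[0,0.2,0,0,0.1,0.6,0,0,0.2,0,0,0.1,1.2,0,0,0.2,0,0,0.1,1.6,0,0,0.2,0,0,0.1,1.6,0]'; python3 - <<'E'
from h import *
M=cam('wrist'); im=read_camera('wrist'); cv2.imwrite('pics/w14.png',im[:,:,::-1])
cv2.imwrite('pics/s14.png',cv2.resize(read_camera('scene')[230:410,230:410],None,fx=3.3,fy=3.3)[:,:,::-1])
E
python3 go.py .3658 .3001 .057 34.29
```

```text
clock: 14.43
eef_pos: [0.3654, 0.2993, 0.0707]
tcp_rot: [180.0, 0.1, 34.2]
ft_force: [-0.2, -0.5, -2.5]
opening: 0.0462
clock 14.53 pos [0.3657 0.2995 0.0714] rot [1.80e+02 1.00e-01 3.42e+01] open 0.0461 F [-0.1 -0.2 -2. ]
turn [ 0.   0.1 -0.1] shift cm [ 0.04 -0.04  1.44] rows 0.3
```

View pics/s14.png

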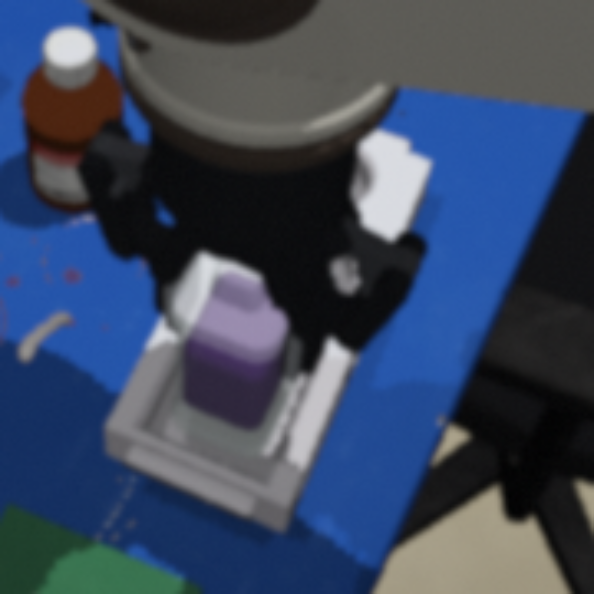

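Bottom is 5 mm into the well with no contact; continue.

```bash
python3 -m creep '[0,0,0,0,0,0.5,0,0,0,0,0,0,1,0,0,0,0,0,0,1.3,0,0,0,0,0,0,1.5,0,0,0,0,0,0,1.5,0]'; python3 go.py .3658 .3001 .056 34.29
```

```text
clock: 14.95
eef_pos: [0.3655, 0.2994, 0.0559]
tcp_rot: [180.0, 0.1, 34.2]
ft_force: [-0.0, -0.6, -2.1]
opening: 0.0459
clock 14.95 pos [0.3655 0.2994 0.0559] rot [1.80e+02 1.00e-01 3.42e+01] open 0.0459 F [-0.  -0.6 -2.1]
turn [ 0.   0.1 -0.1] shift cm [ 0.07 -0.04 -0.01] rows 0.0
```

```bash
python3 -m creep '[0,0,0,0,0,0.1,0,0,0,0,0,0,0.2,0,0,0,0,0,0,0.2,0]'; python3 go.py .3658 .3001 .056 34.29
```

```text
clock: 15.2
eef_pos: [0.3656, 0.2995, 0.0552]
tcp_rot: [179.9, 0.1, 34.2]
ft_force: [-9.7, -4.4, 20.7]
opening: 0.0461
clock 15.20 pos [0.3656 0.2995 0.0552] rot [1.799e+02 1.000e-01 3.420e+01] open 0.0461 F [-9.7 -4.4 20.7]
turn [ 0.1  0.1 -0.1] shift cm [ 0.05 -0.04 -0.08] rows 0.0
```

Seated. Release and rise.

```bash
python3 -m creep '[0,0,0,0,0,0,8,0,0,0,0,0,0,8,0,0,0,0,0,0,8,0,0,0,0,0,-2,8,0,0,0,0,0,-5,8]'; python3 -m creep '[0,0,0,0,0,-4,7.5,0,0,0,0,0,-8,7.5,0,0,0,0,0,-9,7.5]'; python3 - <<'E'
from h import *
cv2.imwrite('pics/s15.png',cv2.resize(read_camera('scene')[230:410,230:410],None,fx=3.3,fy=3.3)[:,:,::-1])
E
python3 go.py .5205 .298 .19 34.29
```

```text
clock: 15.62
eef_pos: [0.3645, 0.2988, 0.1035]
tcp_rot: [180.0, 0.4, 34.2]
ft_force: [2.0, 0.7, -0.4]
opening: 0.0799
clock: 15.87
eef_pos: [0.3663, 0.3001, 0.1993]
tcp_rot: [179.9, -0.0, 34.2]
ft_force: [0.8, 1.9, 1.0]
opening: 0.0748
clock 15.92 pos [0.3664 0.3001 0.1987] rot [179.9  -0.   34.2] open 0.0749 F [-0.3 -1.1  1.1]
turn [ 0.1 -0.  -0.1] shift cm [12.63  8.83  0.88] rows 3.7
```

View pics/s15.png

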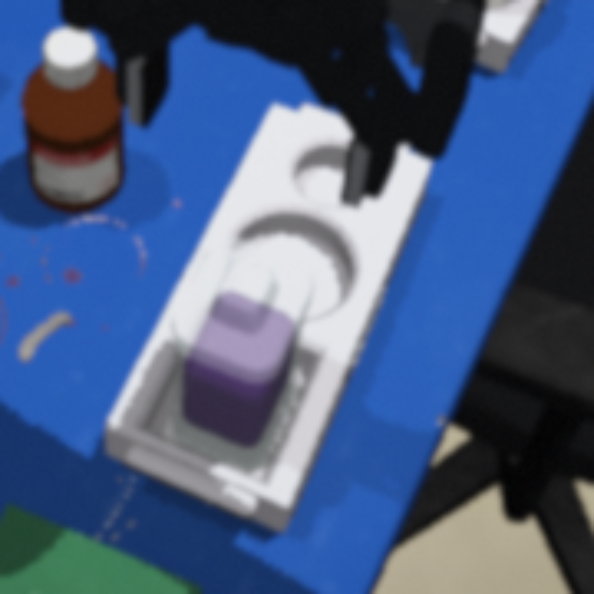

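```bash
python3 -m creep '[0,0,0,3,2,0,8.5,0,0,0,6.5,4.5,0,8.5,0,0,0,10,7,0,8.5,0,0,0,12.6,8.8,0,8.5,0,0,0,12.6,8.8,0,8.5]'; python3 -m creep '[0,0,0,0,0,0,8.5]'; python3 - <<'E'
from h import *
M=cam('wrist'); im=read_camera('wrist'); print(read_state()['eef_pos'])
h=cv2.cvtColor(im,cv2.COLOR_RGB2HSV).astype(int); H,S,V=h[...,0],h[...,1],h[...,2]
print(proj('wrist',[.5205,.298,.105],M))
m=((S<60)&(V>140)).astype(np.uint8)
c,_=cv2.findContours(m,0,1)
for k in c:
    (u,v),r=cv2.minEnclosingCircle(k)
    if cv2.contourArea(k)>300 and abs(u-285)<60 and abs(v-200)<60: print(u,v,r,onz('wrist',u,v,.105,M))
cv2.imwrite('pics/w16.png',im[:,:,::-1])
E
python3 go.py .5205 .298 .1 34.29
```

```text
clock: 16.33
eef_pos: [0.5247, 0.297, 0.1965]
tcp_rot: [179.9, 0.1, 34.0]
ft_force: [1.0, -0.2, 0.2]
opening: 0.0849
clock: 16.42
eef_pos: [0.5255, 0.2968, 0.1952]
tcp_rot: [179.9, 0.1, 34.0]
ft_force: [-0.4, -0.2, -0.2]
opening: 0.085
[0.52530607 0.29664428 0.19494622]
(np.float64(282.219528425652), np.float64(205.27537562475752))
281.06451416015625 207.0 16.09571075439453 [0.52053947 0.29636733 0.105     ]
clock 16.47 pos [0.5253 0.2966 0.1949] rot [179.9   0.2  34. ] open 0.0848 F [-0.4 -0.7 -0.5]
turn [ 0.1  0.2 -0.3] shift cm [-0.3  -0.39  9.5 ] rows 2.3
```

View pics/w16.png

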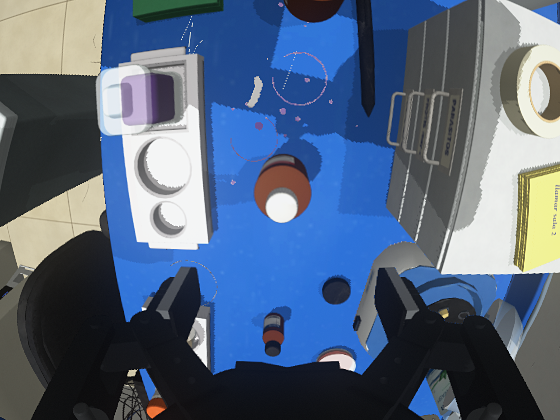

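```bash
python3 go.py .5205 .297 .1 34.29; python3 -m creep '[0,0,0,-0.3,-0.3,3,8,0,0,0,-0.3,-0.3,7,7.5,0,0,0,-0.3,-0.3,9.5,7.5,0,0,0,-0.3,-0.3,9.5,7.5,0,0,0,-0.3,-0.3,9.5,7.5]'; python3 go.py .5205 .297 .041 34.29
```

```text
clock 16.47 pos [0.5253 0.2966 0.1949] rot [179.9   0.2  34. ] open 0.0848 F [-0.4 -0.7 -0.5]
turn [ 0.1  0.2 -0.3] shift cm [-0.35 -0.31  9.5 ] rows 2.3
clock: 16.88
eef_pos: [0.52, 0.2972, 0.0999]
tcp_rot: [179.9, 0.2, 34.0]
ft_force: [-0.1, 0.5, 1.0]
opening: 0.0747
clock 16.88 pos [0.52   0.2972 0.0999] rot [179.9   0.2  34. ] open 0.0747 F [-0.1  0.5  1. ]
turn [ 0.1  0.2 -0.3] shift cm [0.05 0.04 5.89] rows 1.4
```

```bash
python3 -m creep '[0,0,0,0,0,3,7.5,0,0,0,0,0,5.5,7.5,0,0,0,0,0,5.9,7.5,0,0,0,0,0,5.9,6,0,0,0,0,0,5.9,0]';python3 -m creep '[0,0,0,0,0,0,0,0,0,0,0,0,0,0,0,0,0,0,0,0,0]'; python3 go.py .5205 .297 .041 34.29;python3 -m creep '[0,0,0,0,0,-2,0,0,0,0,0,0,-4,0,0,0,0,0,0,-7,0,0,0,0,0,0,-8,0,0,0,0,0,0,-8,0]'; python3 go.py .4058 .2414 .125 34.29
```

```text
clock: 17.3
eef_pos: [0.5207, 0.2976, 0.0435]
tcp_rot: [179.9, 0.1, 34.0]
ft_force: [-1.5, -2.5, 2.9]
opening: 0.0519
clock: 17.55
eef_pos: [0.5213, 0.2979, 0.0449]
tcp_rot: [179.9, -0.0, 34.0]
ft_force: [-0.4, 0.6, -1.9]
opening: 0.0486
clock 17.55 pos [0.5213 0.2979 0.0449] rot [179.9  -0.   34. ] open 0.0486 F [-0.4  0.6 -1.9]
turn [ 0.1 -0.  -0.3] shift cm [-0.11  0.03  0.39] rows 0.1
clock: 17.97
eef_pos: [0.5224, 0.2985, 0.1283]
tcp_rot: [179.8, -0.3, 34.0]
ft_force: [0.0, -0.0, -1.5]
opening: 0.0486
clock 17.97 pos [0.5224 0.2985 0.1283] rot [179.8  -0.3  34. ] open 0.0486 F [ 0.  -0.  -1.5]
turn [ 0.2 -0.3 -0.3] shift cm [-12.86  -1.79   0.26] rows 3.1
```

```bash
python3 -m creep '[0,0,0,-3,-0.5,0,0,0,0,0,-7,-1,0,0,0,0,0,-10,-1.5,0,0,0,0,0,-12.9,-1.8,0,0,0,0,0,-12.9,-1.8,0,0]'; python3 -m creep '[0,0,0,0,0,0,0,0,0,0,0,0,0,0]'; python3 - <<'E'
from h import *
M=cam('wrist'); im=read_camera('wrist'); overlay(im[:,:,::-1],M,'s',WS,'pics/w17.png')
cv2.imwrite('pics/s17.png',cv2.resize(read_camera('scene')[220:400,230:410],None,fx=3.3,fy=3.3)[:,:,::-1])
E
python3 go.py .4058 .2414 .08 34.29
```

```text
clock: 18.38
eef_pos: [0.4013, 0.2396, 0.1264]
tcp_rot: [179.9, -0.1, 34.1]
ft_force: [0.9, -1.6, -0.8]
opening: 0.0486
clock: 18.55
eef_pos: [0.401, 0.2394, 0.1259]
tcp_rot: [179.9, -0.1, 34.0]
ft_force: [0.3, 0.4, -1.6]
opening: 0.0487
clock 18.65 pos [0.4017 0.2397 0.1261] rot [ 1.799e+02 -1.000e-01  3.400e+01] open 0.0489 F [-0.8  0.9 -2.4]
turn [ 0.1 -0.1 -0.2] shift cm [0.43 0.08 4.61] rows 1.1
```

View pics/w17.png

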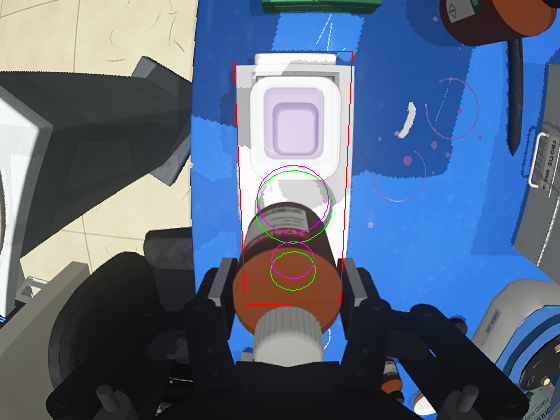

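View pics/s17.png

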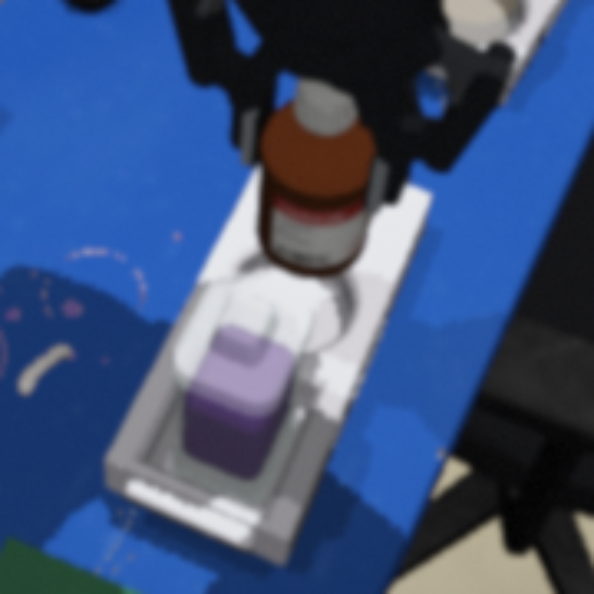

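```bash
python3 -m creep '[0,0,0,0.4,0.1,1,0,0,0,0,0.4,0.1,3,0,0,0,0,0.4,0.1,4.2,0,0,0,0,0.4,0.1,4.2,0,0,0,0,0.4,0.1,4.2,0]'; python3 go.py .4058 .2414 .066 34.29
```

```text
clock: 19.07
eef_pos: [0.4058, 0.2411, 0.0831]
tcp_rot: [179.9, -0.0, 34.0]
ft_force: [0.2, -0.3, -2.0]
opening: 0.0489
clock 19.07 pos [0.4058 0.2411 0.0831] rot [179.9  -0.   34. ] open 0.0489 F [ 0.2 -0.3 -2. ]
turn [ 0.1 -0.  -0.2] shift cm [ 0.02 -0.03  1.71] rows 0.4
```

```bash
python3 -m creep '[0,0,0,0,0,0.8,0,0,0,0,0,0,1.6,0,0,0,0,0,0,2.4,0,0,0,0,0,0,2.8,0,0,0,0,0,0,2.8,0]'; python3 go.py .4058 .2414 .053 34.29
```

```text
clock: 19.48
eef_pos: [0.4053, 0.2408, 0.054]
tcp_rot: [179.9, 0.1, 34.0]
ft_force: [-0.3, 0.9, -1.6]
opening: 0.0489
clock 19.48 pos [0.4053 0.2408 0.054 ] rot [1.799e+02 1.000e-01 3.400e+01] open 0.0489 F [-0.3  0.9 -1.6]
turn [ 0.1  0.1 -0.2] shift cm [ 0.07 -0.02  0.1 ] rows 0.0
```

```bash
python3 -m creep '[0,0,0,0,0,0.2,0,0,0,0,0,0,0.3,0,0,0,0,0,0,0.3,0]'; python3 go.py .4058 .2414 .053 34.29; python3 - <<'E'
from h import *
cv2.imwrite('pics/s18.png',cv2.resize(read_camera('scene')[220:400,230:410],None,fx=3.3,fy=3.3)[:,:,::-1])
E
```

```text
clock: 19.73
eef_pos: [0.4055, 0.2409, 0.0517]
tcp_rot: [179.9, 0.0, 34.0]
ft_force: [-3.2, -1.8, 8.2]
opening: 0.0486
clock 19.73 pos [0.4055 0.2409 0.0517] rot [179.9   0.   34. ] open 0.0486 F [-3.2 -1.8  8.2]
turn [ 0.1  0.  -0.2] shift cm [ 0.05 -0.03 -0.13] rows 0.0
```

View pics/s18.png

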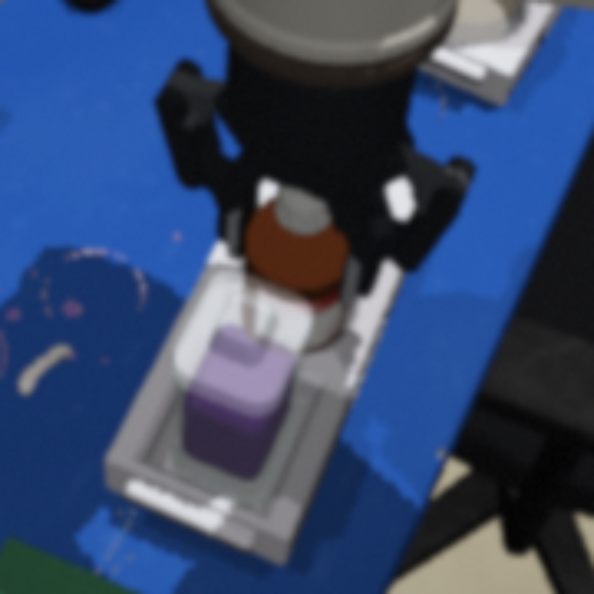

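Seated. Release, rise.

```bash
python3 -m creep '[0,0,0,0,0,0,8,0,0,0,0,0,0,8,0,0,0,0,0,0,8,0,0,0,0,0,-2,8,0,0,0,0,0,-5,8]'; python3 -m creep '[0,0,0,0,0,-4,7,0,0,0,0,0,-8,7,0,0,0,0,0,-10,7]'; python3 - <<'E'
from h import *
cv2.imwrite('pics/s19.png',cv2.resize(read_camera('scene')[220:400,230:410],None,fx=3.3,fy=3.3)[:,:,::-1])
E
python3 go.py .614 .1335 .17 34.29
```

```text
clock: 20.2
eef_pos: [0.4042, 0.2404, 0.1002]
tcp_rot: [180.0, 0.3, 34.0]
ft_force: [0.1, 0.9, -0.6]
opening: 0.08
clock: 20.45
eef_pos: [0.4053, 0.2411, 0.2048]
tcp_rot: [179.9, 0.0, 34.0]
ft_force: [-0.3, 0.3, 0.1]
opening: 0.0699
clock 20.50 pos [0.4062 0.2415 0.207 ] rot [179.9  -0.2  34. ] open 0.0702 F [ 0.6 -0.7  4.5]
turn [ 0.1 -0.2 -0.2] shift cm [11.16 20.58  3.78] rows 5.7
```

View pics/s19.png

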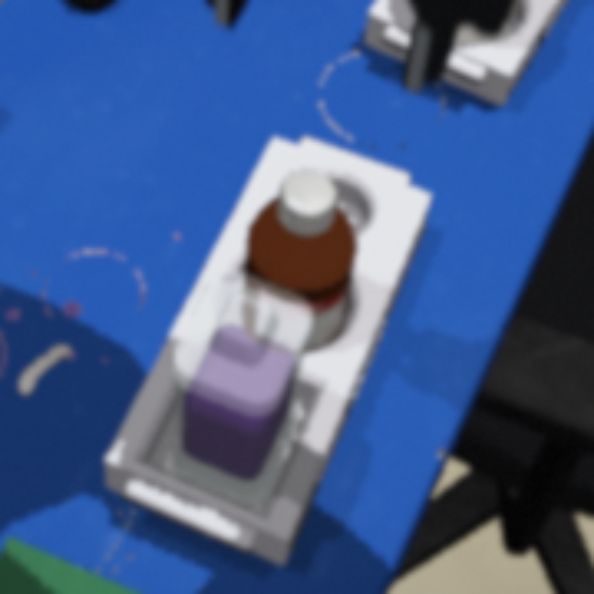

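```bash
python3 -m creep '[0,0,0,10.5,17.5,2,6,0,0,0,10.5,17.5,2,6,0,0,0,10.5,17.5,2,6,0,0,0,10.5,17.5,2,6,0,0,0,10.5,17.5,2,6]'; python3 go.py .614 .1335 .15 34.29
```

```text
clock: 20.92
eef_pos: [0.5931, 0.1539, 0.1872]
tcp_rot: [179.9, -0.2, 34.0]
ft_force: [0.2, 1.1, 0.0]
opening: 0.0598
clock 20.92 pos [0.5931 0.1539 0.1872] rot [179.9  -0.2  34. ] open 0.0598 F [0.2 1.1 0. ]
turn [ 0.1 -0.2 -0.3] shift cm [0.59 2.85 3.73] rows 1.1
```

```bash
python3 -m creep '[0,0,0,0.6,2.8,3,6,0,0,0,0.6,2.8,3.7,6,0,0,0,0.6,2.8,3.7,6,0,0,0,0.6,2.8,3.7,6]'; python3 - <<'E'
from h import *
M=cam('wrist'); im=read_camera('wrist'); print(read_state()['eef_pos'],proj('wrist',[.614,.1335,.062],M))
np.save('M20.npy',np.array([*M[1].ravel(),*M[2]]))
cv2.imwrite('pics/w20.png',im[:,:,::-1])
j=cv2.resize(im[140:260,230:350],(600,600),interpolation=cv2.INTER_CUBIC)[:,:,::-1].copy()
for k in range(0,120,10): cv2.putText(j,str(230+k),(k*5,12),0,.4,(255,255,255),1); cv2.putText(j,str(140+k),(0,k*5+4),0,.4,(255,255,255),1)
cv2.imwrite('pics/w20z.png',j)
E
python3 go.py .614 .1335 .08 34.29
```

```text
clock: 21.25
eef_pos: [0.6134, 0.1342, 0.1499]
tcp_rot: [179.9, -0.1, 34.0]
ft_force: [-0.8, 0.1, 0.6]
opening: 0.0602
[0.61348957 0.13461223 0.15100722] (np.float64(286.54905977384476), np.float64(212.18317413419237))
clock 21.30 pos [0.6135 0.1346 0.151 ] rot [179.9  -0.2  34.1] open 0.0599 F [ 0.4 -0.6  0.1]
turn [ 0.1 -0.2 -0.2] shift cm [-0.04  0.1   7.1 ] rows 1.7
```

View pics/w20z.png

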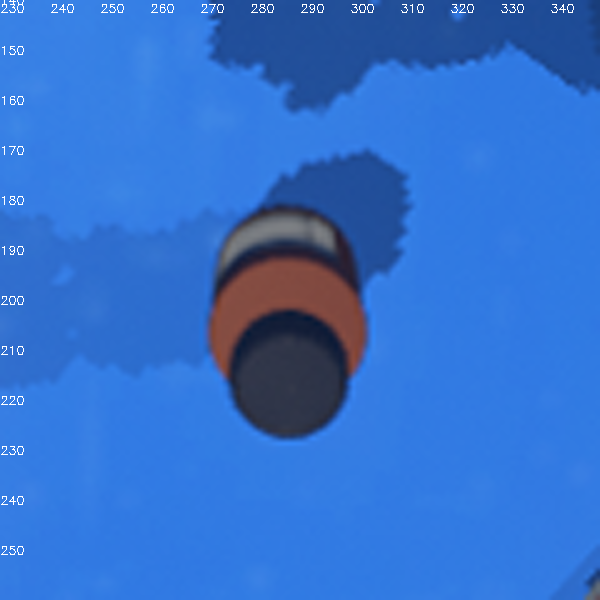

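```bash
python3 - <<'E'
from h import *
a=np.load('M20.npy'); M=(cam('wrist')[0],a[:9].reshape(3,3),a[9:])
print(onz('wrist',287.6,216.3,.062,M)[:2], onz('wrist',287.4,206,.049,M)[:2], onz('wrist',287,198,0.0,M)[:2])
E
```

```text
[0.61650676 0.13119895] [0.61429721 0.13425473] [0.61901596 0.1267842 ]
```

```bash
python3 go.py .6153 .1325 .06 34.29; python3 -m creep '[0,0,0,0,0.25,3,6,0,0,0,0,0.25,7,6,0,0,0,0,0.25,9,6,0,0,0,0,0.25,9,6,0,0,0,0,0.25,9,6]'; python3 go.py .6153 .1325 .024 34.29
```

```text
clock 21.30 pos [0.6135 0.1346 0.151 ] rot [179.9  -0.2  34.1] open 0.0599 F [ 0.4 -0.6  0.1]
turn [ 0.1 -0.2 -0.2] shift cm [0.   0.25 9.1 ] rows 2.2
clock: 21.72
eef_pos: [0.615, 0.1333, 0.0623]
tcp_rot: [179.9, -0.2, 34.1]
ft_force: [0.1, 0.4, 0.9]
opening: 0.0599
clock 21.72 pos [0.615  0.1333 0.0623] rot [179.9  -0.2  34.1] open 0.0599 F [0.1 0.4 0.9]
turn [ 0.1 -0.2 -0.2] shift cm [-0.04  0.07  3.83] rows 0.9
```

```bash
python3 -m creep '[0,0,0,0,0.1,2,6,0,0,0,0,0.1,3.6,6,0,0,0,0,0.1,3.8,6,0,0,0,0,0.1,3.8,4,0,0,0,0,0.1,3.8,0]'; python3 -m creep '[0,0,0,0,0,0,0,0,0,0,0,0,0,0,0,0,0,0,0,0,0]'; python3 - <<'E'
from h import *
M=cam('wrist'); im=read_camera('wrist'); cv2.imwrite('pics/w21.png',im[:,:,::-1])
E
python3 go.py .6153 .1325 .024 34.29
```

```text
clock: 22.13
eef_pos: [0.6167, 0.1328, 0.0267]
tcp_rot: [179.8, -0.3, 34.1]
ft_force: [0.8, -0.0, 0.7]
opening: 0.0371
clock: 22.38
eef_pos: [0.6175, 0.1329, 0.0282]
tcp_rot: [179.7, -0.5, 34.1]
ft_force: [-0.2, 0.5, 10.0]
opening: 0.0229
clock 22.43 pos [0.6175 0.1329 0.0282] rot [179.7  -0.5  34.1] open 0.0230 F [-0.1  0.2 10. ]
turn [ 0.3 -0.5 -0.2] shift cm [-0.21 -0.09  0.42] rows 0.1
```

View pics/w21.png

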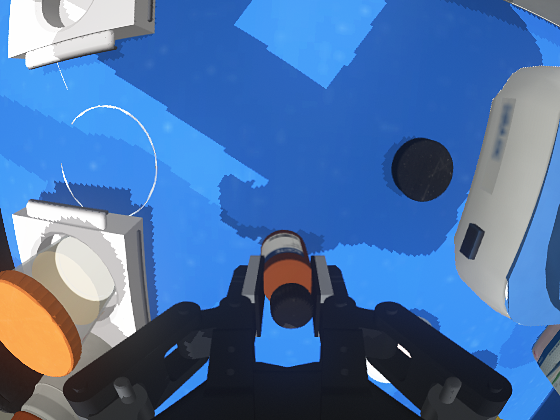

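```bash
python3 -m creep '[0,0,0,0,0,0,5,0,0,0,0,0,0,5,0,0.4,0,-0.1,-0.1,0.4,5,0,0.4,0,-0.1,-0.1,0.9,5,0,0.4,0,-0.1,-0.1,0.9,5]'; python3 go.py .6155 .1327 .020 34.29;
```

```text
clock: 22.85
eef_pos: [0.6154, 0.1331, 0.0178]
tcp_rot: [179.8, -0.8, 34.1]
ft_force: [0.4, -0.3, -0.8]
opening: 0.0501
clock 22.85 pos [0.6154 0.1331 0.0178] rot [179.8  -0.8  34.1] open 0.0501 F [ 0.4 -0.3 -0.8]
turn [ 0.2 -0.8 -0.2] shift cm [-0.01  0.04 -0.22] rows 0.1
```

```bash
python3 -m creep '[0.2,-0.8,0,0,0,-0.2,5,0.2,-0.8,0,0,0,-0.2,0,0.2,-0.8,0,0,0,-0.2,0,0.2,-0.8,0,0,0,-0.2,0,0.2,-0.8,0,0,0,-0.2,0]'; python3 -m creep '[0,0,0,0,0,0,0]'; python3 go.py .6155 .1327 .020 34.29;python3 - <<'E'
from h import *
M=cam('wrist'); im=read_camera('wrist'); 
cv2.imwrite('pics/w22.png',cv2.resize(im[210:350,200:370],None,fx=4,fy=4)[:,:,::-1])
E
```

```text
clock: 23.27
eef_pos: [0.6157, 0.1332, 0.0201]
tcp_rot: [179.9, -0.0, 34.1]
ft_force: [0.4, 0.3, 2.0]
opening: 0.0234
clock: 23.35
eef_pos: [0.6158, 0.1332, 0.0202]
tcp_rot: [179.9, -0.0, 34.1]
ft_force: [-0.7, -1.1, -0.0]
opening: 0.0234
clock 23.35 pos [0.6158 0.1332 0.0202] rot [179.9  -0.   34.1] open 0.0234 F [-0.7 -1.1 -0. ]
turn [ 0.1 -0.  -0.2] shift cm [-0.05  0.02  0.02] rows 0.0
```

View pics/w22.png

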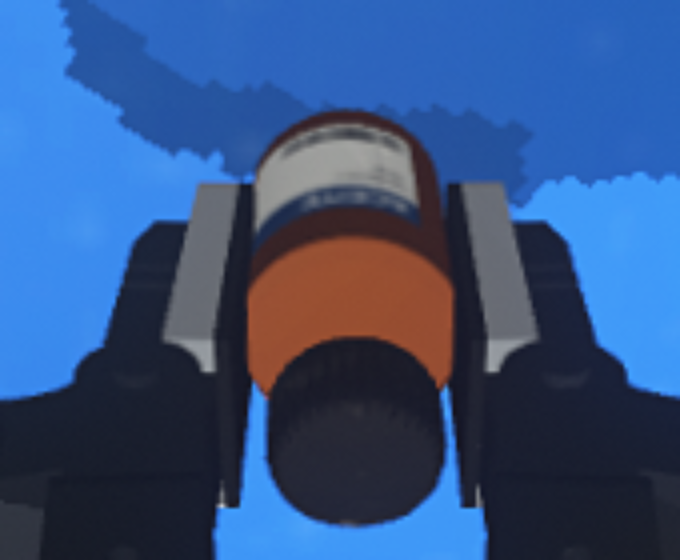

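```bash
python3 -m creep '[0,0,0,0,0,0,4.5,0,0,0,0,0,0,4.5,0,0,0,0,0.5,0,4.5,0,0,0,0,0.5,0,4.5,0,0,0,0,0.5,0,0]'; python3 -m creep '[0,0,0,0,0,0,0,0,0,0,0,0,0,0,0,0,0,0,0,0,0]'; python3 go.py .6155 .1327 .020 34.29;python3 - <<'E'
from h import *
M=cam('wrist'); im=read_camera('wrist'); 
cv2.imwrite('pics/w23.png',cv2.resize(im[210:350,200:370],None,fx=4,fy=4)[:,:,::-1])
E
```

```text
clock: 23.82
eef_pos: [0.6187, 0.1287, 0.0201]
tcp_rot: [179.9, -0.0, 34.1]
ft_force: [0.1, 0.3, 0.6]
opening: 0.0341
clock: 24.07
eef_pos: [0.6189, 0.1287, 0.0203]
tcp_rot: [179.9, -0.0, 34.1]
ft_force: [0.1, -0.8, 3.3]
opening: 0.0235
clock 24.07 pos [0.6189 0.1287 0.0203] rot [179.9  -0.   34.1] open 0.0235 F [ 0.1 -0.8  3.3]
turn [ 0.1 -0.  -0.2] shift cm [-0.05 -0.52  0.03] rows 0.1
```

View pics/w23.png

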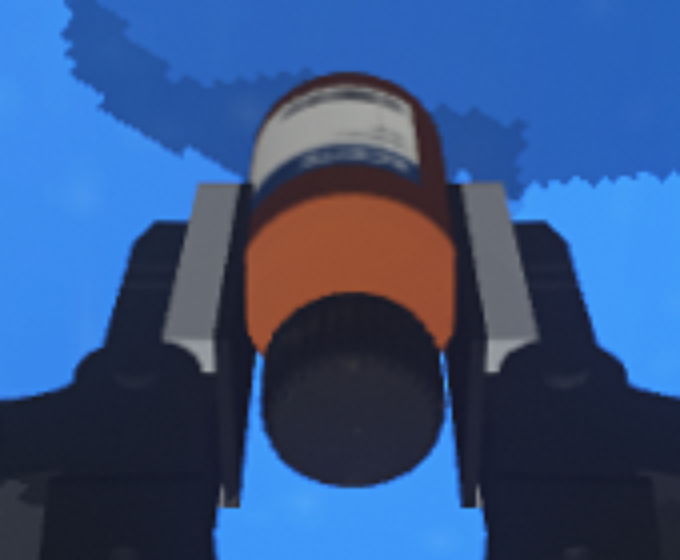

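```bash
python3 - <<'E'
from h import *
s=read_state(); M=cam('wrist'); a=np.radians(34.1); ty=np.array([np.sin(a),-np.cos(a)]); tx=np.array([np.cos(a),np.sin(a)])
for uv,z in [((288.8,311.8),.062),((286.8,270),.047)]:
    d=onz('wrist',*uv,z,M)[:2]-s['eef_pos'][:2]; print(d@tx,d@ty, onz('wrist',*uv,z,M))
E
python3 -m creep '[0,0,0,0,0,-2,0,0,0,0,0,0,-4,0,0,0,0,0,0,-8,0,0,0,0,0,0,-12,0,0,0,0,0,0,-12,0]'
python3 - <<'E'
import numpy as np
from h import *
w=tp('s',0,-.0725,0); a=np.radians(34.29); ty=np.array([np.sin(a),-np.cos(a)]); print(w, w[:2]+.005*ty)
E
python3 go.py .4415 .1889 .14 34.29
```

```text
0.0011193682070886504 -0.005692826071230197 [0.61655671 0.13399255 0.062     ]
0.0003564673285906182 -0.01570780771217589 [0.61031019 0.14185785 0.047     ]
clock: 24.53
eef_pos: [0.6212, 0.1291, 0.1484]
tcp_rot: [179.6, -0.5, 34.1]
ft_force: [0.1, 0.3, 1.0]
opening: 0.0235
[0.43874518 0.19310074 0.        ] [0.44156209 0.18896976]
clock 24.53 pos [0.6212 0.1291 0.1484] rot [179.6  -0.5  34.1] open 0.0235 F [0.1 0.3 1. ]
turn [ 0.4 -0.5 -0.2] shift cm [-11.53 -15.03   0.64] rows 4.5
```

```bash
python3 -m creep '[0.4,-0.5,0,-2.5,-3.2,0,0,0.4,-0.5,0,-5,-6.5,0,0,0.4,-0.5,0,-7.5,-9.8,0,0,0.4,-0.5,0,-10,-13,0,0,0.4,-0.5,0,-11.5,-15,0,0]'; python3 -m creep '[0,0,0,0,0,0,0,0,0,0,0,0,0,0]'; python3 - <<'E'
from h import *
M=cam('wrist'); im=read_camera('wrist'); overlay(im[:,:,::-1],M,'s',WS,'pics/w24.png')
cv2.imwrite('pics/s24.png',cv2.resize(read_camera('scene')[200:380,250:430],None,fx=3.3,fy=3.3)[:,:,::-1])
E
python3 go.py .4415 .1889 .08 34.29
```

```text
clock: 24.95
eef_pos: [0.4385, 0.1895, 0.1459]
tcp_rot: [-179.9, -0.0, 34.2]
ft_force: [-0.6, -0.3, 0.6]
opening: 0.0236
clock: 25.12
eef_pos: [0.4375, 0.19, 0.1462]
tcp_rot: [-179.9, -0.1, 34.2]
ft_force: [1.0, -0.3, 1.1]
opening: 0.0235
clock 25.22 pos [0.4392 0.1894 0.1461] rot [-179.9   -0.    34.2] open 0.0233 F [ 0.2  0.4 -0.5]
turn [-0.1 -0.  -0.1] shift cm [0.16 0.18 6.61] rows 1.6
```

View pics/w24.png

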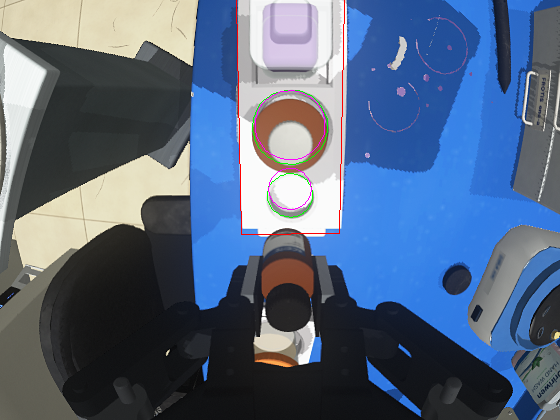

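View pics/s24.png

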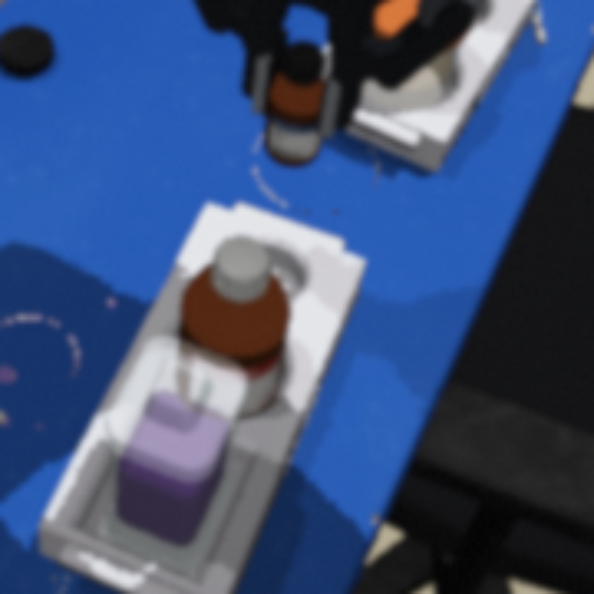

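```bash
python3 -m creep '[0,0,0,0.2,0.2,1,0,0,0,0,0.2,0.2,4,0,0,0,0,0.2,0.2,6.6,0,0,0,0,0.2,0.2,8.5,0,0,0,0,0.2,0.2,8.5,0]'; python3 go.py .4415 .1889 .032 34.29
```

```text
clock: 25.63
eef_pos: [0.4407, 0.1879, 0.0565]
tcp_rot: [-179.8, 0.3, 34.1]
ft_force: [-1.6, -0.5, -0.5]
opening: 0.0238
clock 25.63 pos [0.4407 0.1879 0.0565] rot [-179.8    0.3   34.1] open 0.0238 F [-1.6 -0.5 -0.5]
turn [-0.2  0.3 -0.2] shift cm [ 0.14 -0.02  2.45] rows 0.6
```

```bash
python3 -m creep '[-0.2,0.3,0,0.1,0,0.6,0,-0.2,0.3,0,0.1,0,1.2,0,-0.2,0.3,0,0.1,0,1.8,0,-0.2,0.3,0,0.1,0,1.8,0]'; python3 go.py .4415 .1889 .029 34.29; python3 - <<'E'
from h import *
cv2.imwrite('pics/s25.png',cv2.resize(read_camera('scene')[220:360,260:400],None,fx=4.2,fy=4.2)[:,:,::-1])
M=cam('wrist'); im=read_camera('wrist'); cv2.imwrite('pics/w25.png',im[:,:,::-1])
E
```

```text
clock: 25.97
eef_pos: [0.4414, 0.1884, 0.0379]
tcp_rot: [180.0, 0.0, 34.1]
ft_force: [-0.8, 0.5, -0.1]
opening: 0.0234
clock 25.97 pos [0.4414 0.1884 0.0379] rot [180.    0.   34.1] open 0.0234 F [-0.8  0.5 -0.1]
turn [ 0.   0.  -0.2] shift cm [ 0.04 -0.04  0.89] rows 0.2
```

View pics/s25.png

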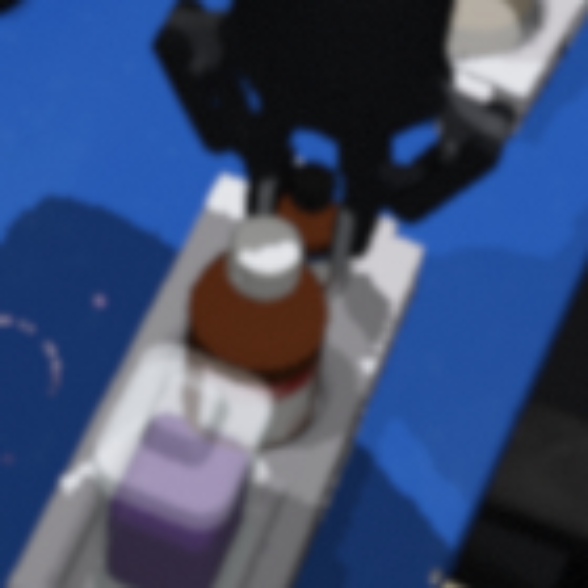

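View pics/w25.png

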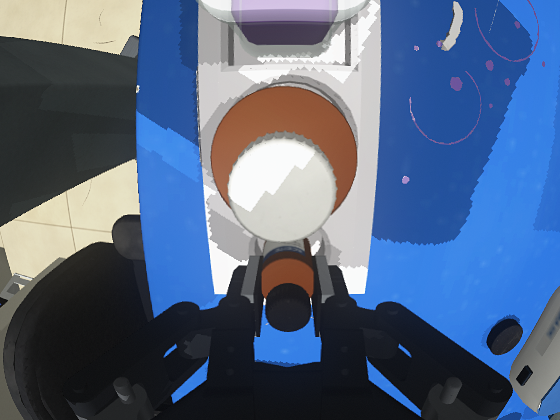

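```bash
python3 -m creep '[0,0,0,0,0,0.4,0,0,0,0,0,0,0.7,0,0,0,0,0,0,0.8,0,0,0,0,0,0,0.8,0]'; python3 -m creep '[0,0,0,0,0,0.1,0,0,0,0,0,0,0.2,0,0,0,0,0,0,0.2,0]';python3 go.py .4415 .1889 .028 34.29
```

```text
clock: 26.4
eef_pos: [0.4415, 0.1885, 0.0306]
tcp_rot: [180.0, -0.0, 34.1]
ft_force: [-0.8, 0.1, -0.4]
opening: 0.0231
clock: 26.65
eef_pos: [0.4415, 0.1885, 0.0285]
tcp_rot: [180.0, 0.0, 34.1]
ft_force: [0.2, 1.2, 0.2]
opening: 0.0234
clock 26.65 pos [0.4415 0.1885 0.0285] rot [180.    0.   34.1] open 0.0234 F [0.2 1.2 0.2]
turn [ 0.   0.  -0.2] shift cm [ 0.02 -0.03  0.05] rows 0.0
```

```bash
python3 -m creep '[0,0,0,0,0,0.1,0,0,0,0,0,0,0.2,0,0,0,0,0,0,0.2,0]';python3 go.py .4415 .1889 .028 34.29
```

```text
clock: 26.9
eef_pos: [0.4418, 0.1886, 0.028]
tcp_rot: [180.0, -0.0, 34.1]
ft_force: [-10.0, -3.5, 28.4]
opening: 0.0233
clock 26.90 pos [0.4418 0.1886 0.028 ] rot [180.   -0.   34.1] open 0.0233 F [-10.   -3.5  28.4]
turn [ 0.  -0.  -0.2] shift cm [-0.01 -0.04  0.  ] rows 0.0
```

```bash
python3 -m creep '[0,0,0,0,0,0,0,0,0,0,0,0,0,5,0,0,0,0,0,-0.1,5,0,0,0,0,0,-0.1,5,0,0,0,0,0,-0.5,5]';python3 -m creep '[0,0,0,0,0,-2,5,0,0,0,0,0,-5,5,0,0,0,0,0,-9,5,0,0,0,0,0,-13,5,0,0,0,0,0,-15,5]';python3 go.py .38 .0 .25 10
```

```text
clock: 27.32
eef_pos: [0.4414, 0.1885, 0.0325]
tcp_rot: [180.0, 0.0, 34.1]
ft_force: [0.4, -0.0, -0.7]
opening: 0.0503
clock: 27.73
eef_pos: [0.4422, 0.1888, 0.1873]
tcp_rot: [179.9, -0.2, 34.1]
ft_force: [0.3, 0.8, 0.0]
opening: 0.0502
clock 27.73 pos [0.4422 0.1888 0.1873] rot [179.9  -0.2  34.1] open 0.0502 F [0.3 0.8 0. ]
turn [ 0.1 -0.2 24.1] shift cm [-15.72  12.15  -6.31] rows 5.0
```

```bash
python3 -m creep '[0,0,6,-3,2.4,-3,5,0,0,12,-7,5,-6,5,0,0,18,-10,8,-6,5,0,0,24,-14,11,-6,5,0,0,24,-15.5,12,-6,5]'; python3 go.py .33 -.25 .25 -15; python3 -m creep '[0,0,15,-6,18,0,5,0,0,15,-6,18,0,5,0,0,15,-6,18,0,5,0,0,15,-6,18,0,5,0,0,15,-6,18,0,5]'; python3 - <<'E'
from h import *
for n in ['scene','top']:
    im=read_camera(n)[:,:,::-1].copy(); cv2.imwrite(f'pics/{n}30.png',im)
    b=(210,140,250,250) if n=='scene' else (160,130,270,240)
    cv2.imwrite(f'pics/{n}30z.png',cv2.resize(im[b[1]:b[1]+b[3],b[0]:b[0]+b[2]],None,fx=2.4,fy=2.4,interpolation=cv2.INTER_CUBIC))
E
```

```text
clock: 28.15
eef_pos: [0.3823, 0.0073, 0.2477]
tcp_rot: [180.0, -0.3, 9.7]
ft_force: [1.9, -1.5, -1.1]
opening: 0.0501
clock 28.15 pos [0.3823 0.0073 0.2477] rot [180.   -0.3   9.7] open 0.0501 F [ 1.9 -1.5 -1.1]
turn [-0.  -0.3 24.7] shift cm [-9.51 24.48 -0.27] rows 6.3
clock: 28.57
eef_pos: [0.3524, -0.1834, 0.2477]
tcp_rot: [180.0, -0.3, -5.4]
ft_force: [1.1, 0.8, -0.6]
opening: 0.0501
```

View pics/scene30z.png

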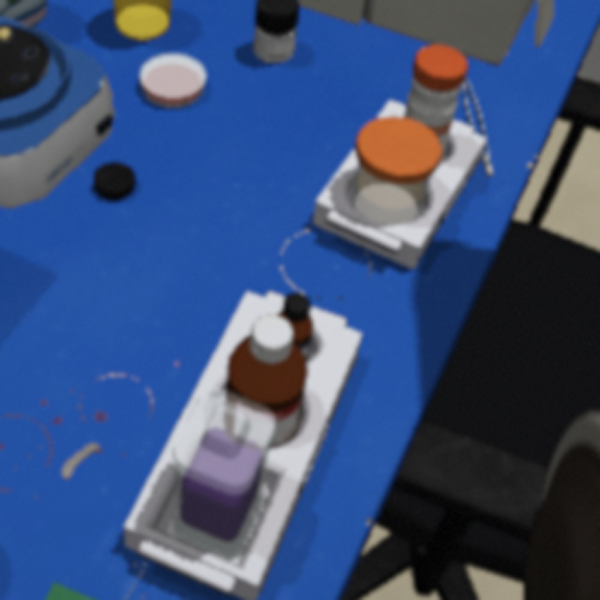

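View pics/top30z.png

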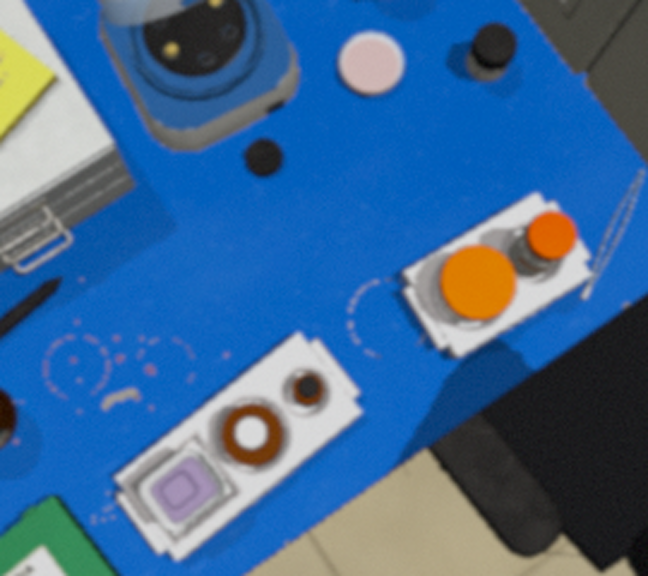

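```bash
python3 -m creep '[0,0,0,0,0,0,5,0,0,0,0,0,0,5,0,0,0,0,0,0,5]' | head -2; python3 -c "
from bench import *
print(close_job())"
```

```text
clock: 28.92
eef_pos: [0.3529, -0.1826, 0.2475]
the job is handed in; nothing more can be done
None
```

All five items are in their wells and the job is handed in at about 29 s. I placed them in the order you listed: cup, strip tub, staining jar, fixative bottle, oil bottle.

- **Seating:** In the last scene and top pictures every item stands upright in its own well. For all five, the height at contact matched the grasp height plus the 8 mm well floor to within about 1 mm, except the fixative bottle, which read about 1 mm low.
- **Other objects:** The trays and the objective case look to be where they started. The gripper was open and clear of everything at hand-in.
- **Oil bottle regripped twice:** The first grip was too high, on the shoulder. The second moved the gripper body farther from the fixative cap. The bottle did not tip.
- **Forces:** The highest wrist force I read was about 30 N, on the oil bottle's seating, against the 120 N limit. I could not tell whether part of that was the fingertips touching the tray top.
- **Disagreements:** The wrist view put the oil bottle about 2–3 mm and the staining jar about 4 mm from where the fixed cameras did. I used values in between, and both went in without touching the sides.

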